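# Stack two lamination sets on the glue-up stands

### The job

Dry-fit the two ring sets over the rods of the glue-up stands: on the green stand the cork ring goes at the bottom, the dark wooden ring on it and the brass weight on top; on the blue stand the pale wooden ring goes at the bottom and the steel weight on top. Lower every piece over its rod rather than dropping it, so that each stack lies flat and fully down, and leave the varnish jar, the thumb plane and the crank where they are.

Things in the scene. Friction and masses are not known exactly. Their poses are not given: they have to be found in the camera images.
- green_stand: Green-painted glue-up stand. Fixed to the bench. A round foot 90 mm across and 12 mm thick, with a bare steel rod 10 mm thick standing from its centre to 55 mm above the foot (rod top 67 mm above the bench, the last 5 mm tapered). Origin: centre of the foot's underside, at bench height, on the rod's axis; z up. The foot's upper face is at z = 12 mm.
- blue_stand: Blue-painted glue-up stand. Fixed to the bench. A round foot 90 mm across and 12 mm thick, with a bare steel rod 10 mm thick standing from its centre to 55 mm above the foot (rod top 67 mm above the bench, the last 5 mm tapered). Origin: centre of the foot's underside, at bench height, on the rod's axis; z up. The foot's upper face is at z = 12 mm.
- cork_ring: Cork ring, speckled tan, 54 mm outside diameter, 18 mm high, about 20 g. It lies flat on the bench with the hole upright. Hole right through, 24 mm across. Origin: centre of the underside; z up along the hole; yaw means nothing (round).
- dark_ring: Dark ring, almost black-brown wood, 54 mm outside diameter, 24 mm high, about 35 g. It lies flat on the bench with the hole upright. Hole right through, 24 mm across. Origin: centre of the underside; z up along the hole; yaw means nothing (round).
- pale_ring: Pale ring, cream-coloured maple, 54 mm outside diameter, 28 mm high, about 36 g. It lies flat on the bench with the hole upright. Hole right through, 24 mm across. Origin: centre of the underside; z up along the hole; yaw means nothing (round).
- brass_weight: Brass weight, a thick yellow metal ring, 46 mm outside diameter, 30 mm high, about 310 g. It lies flat on the bench with the hole upright. Hole right through, 24 mm across. Origin: centre of the underside; z up along the hole; yaw means nothing (round).
- steel_weight: Steel weight, a thick plain grey metal ring, 46 mm outside diameter, 30 mm high, about 280 g. It lies flat on the bench with the hole upright. Hole right through, 24 mm across. Origin: centre of the underside; z up along the hole; yaw means nothing (round).
- varnish_jar: Bystander: amber glass varnish jar with a black cap, 56 mm across, 85 mm tall, loose and upright. Origin: centre of its base; z up.
- thumb_plane: Bystander: small brass thumb plane, 75 x 30 mm and about 35 mm high, loose. Origin: centre of its sole; x along its length.
- crank: Bystander: bent black steel crank (bar 12 mm thick) with a dark wooden block 34 x 34 x 30 mm on one end, loose. Origin on the bench, between the block (centre at x = +45 mm) and the bend (x = -30 mm), from which the bar's end runs 45 mm to +y.

How it is judged:
At the end, for the whole second after the job is handed in: Green stand, from the foot up: cork ring, dark ring, brass weight. Blue stand: pale ring, steel weight. Each is round its rod (axis within 11 mm of the rod's), flat (within 0.12 rad), fully down at its stacking height within 5 mm, and at rest (under 0.02 m/s and 0.3 rad/s) (horizontal distance between each of cork_ring, dark_ring, brass_weight and green_stand below 0.011 m and z of cork_ring in the frame of green_stand between 0.007 and 0.017 m and angle between each of cork_ring, dark_ring, brass_weight, pale_ring, steel_weight's own z axis and vertical below 0.12 rad and linear speed of each of cork_ring, dark_ring, brass_weight, pale_ring, steel_weight below 0.02 m/s and angular speed of each of cork_ring, dark_ring, brass_weight, pale_ring, steel_weight below 0.3 rad/s and z of dark_ring in the frame of green_stand between 0.025 and 0.035 m and z of brass_weight in the frame of green_stand between 0.049 and 0.059 m and horizontal distance between each of pale_ring, steel_weight and blue_stand below 0.011 m and z of pale_ring in the frame of blue_stand between 0.007 and 0.017 m and z of steel_weight in the frame of blue_stand between 0.035 and 0.045 m); the robot touches nothing.
It fails at once if the varnish jar is shifted more than 30 mm or knocked over (distance of varnish_jar from where it was at the start of the episode above 0.03 m or angle between varnish_jar's own z axis and vertical above 0.5 rad).
It fails at once if the thumb plane is shifted more than 30 mm or knocked over (distance of thumb_plane from where it was at the start of the episode above 0.03 m or angle between thumb_plane's own z axis and vertical above 0.5 rad).
It fails at once if the crank is shifted more than 30 mm or knocked over (distance of crank from where it was at the start of the episode above 0.03 m or angle between crank's own z axis and vertical above 0.5 rad).
It fails at once if a ring or weight is dropped: falls freely at more than 0.7 m/s (about 25 mm of fall) out of the fingers ((linear speed of cork_ring above 0.7 m/s and contact force between cork_ring and the fingers below 0.05 N) or (linear speed of dark_ring above 0.7 m/s and contact force between dark_ring and the fingers below 0.05 N) or (linear speed of pale_ring above 0.7 m/s and contact force between pale_ring and the fingers below 0.05 N) or (linear speed of brass_weight above 0.7 m/s and contact force between brass_weight and the fingers below 0.05 N) or (linear speed of steel_weight above 0.7 m/s and contact force between steel_weight and the fingers below 0.05 N)).
It also fails if it takes over 109 s, if anything falls off the work surface, if the arm or the gripper's body presses on something with over 40 N, if the wrist force passes 120 N, or if a joint passes its speed limit or range.

### The arm

A 6-joint arm with a two-finger parallel gripper is mounted at the origin on the work surface. World frame = base frame: x ahead of the robot, y to its left, z up, the work surface at z = 0. Lengths are in m, angles in rad, forces in N, time in s.
With the tool pointing down it reaches from about 0.225 to 0.875 m from the base axis. Payload 3.4 kg.
Tool frame: the origin (TCP) lies at the very end of the fingers, on their centre line; the grasp point (between the pads) lies 19 mm behind it; z points along the fingers, x is the direction in which the jaws open and shut, and the axes are right-handed (so a half turn about z gives the same grasp; the last joint's range is limited). The gripper opens to 85 mm and grips with 20 to 120 N. Pads are 22 mm wide; open, the fingers measure 114 mm over their backs; the gripper's body (76 mm by 85 mm) begins 54 mm behind the grasp point. The pads swing forward as they close: fully open they stand 13 mm farther back than shut.
Start: joints at [-1.236, 0.276, 1.505, -0, 1.361, -0.121], TCP at [0.253, -0.516, 0.196] pointing down, gripper open.
Joint ranges: [-2.89, 2.89], [-0.75, 2.08], [0.22, 2.7], [-1.18, 4.32], [0.11, 2.71], [-2.7, 2.7]. Speed limits (rad/s): [2.57, 2.57, 3.14, 3.14, 3.14, 3.14].

### API

Orientations are given as a unit quaternion [w, x, y, z].
In Python, from rig import manip gives the robot as it stands.
- The arm moves only by the tool carry_out, never from a script. Its argument "series" is a list of rows, each a list of 2 entries, a list of its own where there are three numbers: the shift along the tool's x, y, z in mm, then the turn about the tool's z in degrees. A call has 1 to 10 rows; each row shifts and turns the pose as measured when the row begins, along the tool's axes as they then stand; what a row does not reach is not made up. A row lasts 1/12 s, in which the tool goes at most 41.7 mm and 7.16 degrees, less where a joint would pass 70% of its speed; a pose out of reach is approached as far as the arm can. A call is refused whole if a number of a shift passes 41.7 or a number of a turn 7.16, either way. A call with a gripper value outside its range is refused whole. "fingers" is the finger opening in mm, from 0 to 85.4, set as the call begins (left out, the last holds). The fingers move at their own pace and stop on an object; "squeeze" is the grip in N (left out, the last holds). Time passes only in rows, so rows that do not move let the fingers close. It gives the time, the measured TCP pose, the force and the opening at its end, in the units of the state.
- manip.get_state(): the state, without advancing time (a new reading comes with each control period).
- manip.get_image(name): name is "scene" or "side" or "wrist"; returns a dict with "frame" (384x512x3 uint8, blue, green, red), "K" (3x3 intrinsics, pixels), "rvec" (rotation vector, rad) and "tvec" (3), from world to camera coordinates, as OpenCV has them; the wrist camera has in their place "mount" (4x4, takes a point from camera to tool coordinates, whose origin is the TCP and whose axes are the tool frame's). Camera axes: x right, y down, z forward; pixel columns grow to the right and rows downward; lengths in m; the calibration is good to about 2 mm. A picture is of the moment at which its call begins: read the wrist's pose just before it. There is no depth.
- manip.sign_off(): hands the job in, once; it reports no verdict.
The state is a dict: "clock": time; "qpos": joint angles; "qd": joint speeds; "effort": joint torques, N m; "position": TCP position; "ee_rot": TCP orientation; "contact_force": force on the tool from outside, world axes, zero at the start; "moment": the same for the moment, N m; "width": finger opening in m.
Only numpy, scipy, OpenCV 4.12 (cv2) and the standard library are available. Lean on these libraries where they do the work, as an engineer would, in place of code of your own. Each camera call takes 0.05 s, during which the arm holds its last target. There are 200 camera calls.

## Working session

There is one attempt and no reset: what is moved stays moved. The work goes in short steps, Python scripts to look and compute and a tool call to move; the robot and the scene stay as the last step left them, time stands still between calls to the robot, and variables do not carry over. Pictures are saved under pics/ and viewed, about 12 in all and at most 16, crops included, and the job is handed in when it is done.

Besides the shell and the picture viewer there is one more tool, called after "Call:" by a JSON object that holds its "op" and its "data", one argument or row to a line. carry_out: Moves the arm, as the interface text tells. Its arguments: {"type":"object","properties":{"series":{"type":"array","items":{"type":"array"}},"fingers":{"type":"number"},"squeeze":{"type":"number"}},"required":["series"]}

```bash
mkdir -p pics; ls; cat > h.py <<'E'
import numpy as np, cv2
from rig import manip
from scipy.spatial.transform import Rotation as R
def grab(name, fn=None):
    s=manip.get_state(); d=manip.get_image(name)
    if fn: cv2.imwrite('pics/'+fn, d['frame'])
    if 'mount' in d:
        q=s['ee_rot']; T=np.eye(4); T[:3,:3]=R.from_quat([q[1],q[2],q[3],q[0]]).as_matrix(); T[:3,3]=s['position']
        M=T@np.array(d['mount']); d['Rc']=M[:3,:3]; d['c']=M[:3,3]
    else:
        Rw=cv2.Rodrigues(np.array(d['rvec'],float))[0]; d['Rc']=Rw.T; d['c']=-Rw.T@np.array(d['tvec'],float).ravel()
    return d
def ray(d,u,v):
    r=d['Rc']@np.linalg.inv(d['K'])@np.array([u,v,1.]); return d['c'],r/np.linalg.norm(r)
def onz(d,u,v,z):
    c,r=ray(d,u,v); return c+r*(z-c[2])/r[2]
def tri(rays):
    A=np.zeros((3,3));b=np.zeros(3)
    for c,r in rays:
        P=np.eye(3)-np.outer(r,r);A+=P;b+=P@c
    return np.linalg.solve(A,b)
def proj(d,p):
    x=d['K']@(d['Rc'].T@(np.array(p)-d['c'])); return x[:2]/x[2]
E
python3 - <<'E'
from h import *
print(manip.get_state())
for n in('scene','side','wrist'):
    d=grab(n,n+'0.png'); print(n,d['c'],d['Rc'][:,2],d['K'][0,0], d.get('mount'))
a=cv2.imread('pics/scene0.png');b=cv2.imread('pics/side0.png')
E
```

```text
pics
{'clock': 0.0, 'qpos': array([-1.23599219e+00,  2.76611277e-01,  1.50617817e+00, -5.75266323e-06,
        1.36064670e+00, -1.21036795e-01]), 'qd': array([ 0.00162386, -0.00050016, -0.00052829,  0.00050931, -0.00065379,
       -0.00125101]), 'effort': array([ 2.62682352e-04, -4.16771436e+01, -2.45800924e+01, -2.99022554e-05,
        1.08375467e-02, -2.17140456e-05]), 'position': array([ 0.25290204, -0.51573334,  0.19511251]), 'ee_rot': array([-5.76333631e-04,  8.48592184e-01, -5.29046742e-01, -7.19351275e-04]), 'contact_force': array([-0.2330766 , -0.08889633,  0.0941791 ]), 'moment': array([ 0.01219697,  0.01655186, -0.02512535]), 'width': 0.08545389388275533}
scene [ 1.05477811 -0.55323291  0.56901865] [-0.55743542  0.61706786 -0.55542146] 347.06806351765897 None
side [0.07965222 0.69384036 0.59668854] [ 0.4598038  -0.69108355 -0.55765939] 371.610442140196 None
wrist [ 0.32071868 -0.48324171  0.37240663] [-0.26369679 -0.12757381 -0.95613228] 327.6814174309552 [[ 9.99999898e-01  4.37697731e-04  1.08114615e-04  3.25799826e-04]
 [-4.50162147e-04  9.56069028e-01  2.93141281e-01 -7.52586755e-02]
 [ 2.49422390e-05 -2.93141299e-01  9.56069128e-01 -1.77187006e-01]
 [ 0.00000000e+00  0.00000000e+00  0.00000000e+00  1.00000000e+00]]
```

View pics/scene0.png

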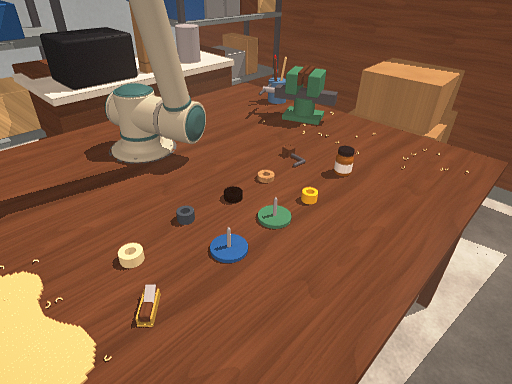

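View pics/side0.png

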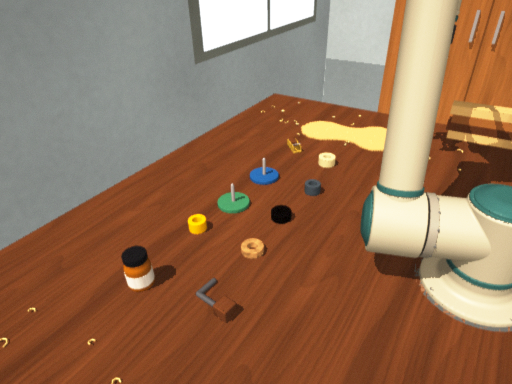

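The scene view shows the pale ring (131,255), steel (185,215), dark (233,195), cork (266,176), brass (310,196), and the rod tops at green (275,198) and blue (229,228). The side view shows the same pieces at (327,160), (313,187), (281,214), (252,248) and (197,224), with rod tops at (232,184) and (264,159). The plane, jar and crank are clear of most of them.

```bash
python3 - <<'E'
from h import *
S=grab('scene');D=grab('side')
pts=dict(pale=((131,255),(327,160)),steel=((185,215),(313,187)),dark=((233,195),(281,214)),cork=((266,176),(252,248)),brass=((310,196),(197,224)))
def blob(d,p,w=20):
    x,y=p;f=cv2.cvtColor(d['frame'],cv2.COLOR_BGR2LAB).astype(float)[y-w:y+w,x-w:x+w]
    med=np.median(np.concatenate([f[0],f[-1],f[:,0],f[:,-1]]),0)
    m=(np.linalg.norm(f-med,axis=2)>28).astype(np.uint8)
    n,l,st,c=cv2.connectedComponentsWithStats(m)
    k=min(range(1,n),key=lambda i:np.hypot(*(c[i]-w))-st[i,4]/20)
    h=cv2.convexHull(cv2.findContours((l==k).astype(np.uint8),0,1)[0][0]);M=cv2.moments(h)
    return (M['m10']/M['m00']+x-w,M['m01']/M['m00']+y-w),st[k]
for n,(a,b) in pts.items():
    (pa,sa),(pb,sb)=blob(S,a),blob(D,b)
    print(n,np.round(tri([ray(S,*pa),ray(D,*pb)]),4),np.round(pa),np.round(pb),sa[2:],sb[2:])
for n,a,b in(('gtop',(275,198),(232,184)),('gbase',(274,216),(233,203)),('btop',(229,228),(264,159)),('bbase',(229,248),(264,176)),('plane',(149,306),(294,147)),('jar',(345,162),(139,270)),('crankblk',(288,152),(226,307)),('crankbend',(300,163),(200,295))):
    print(n,np.round(tri([ray(S,*a),ray(D,*b)]),4))
E
```

```text
pale [ 0.4727 -0.3261  0.0139] [129. 256.] [327. 160.] [ 33  29 659] [ 21  16 264]
steel [ 0.4399 -0.1525  0.013 ] [183. 216.] [313. 187.] [ 25  21 370] [ 21  17 258]
dark [0.4556 0.0047 0.0111] [231. 195.] [282. 214.] [ 24  19 337] [ 24  19 372]
cork [0.4491 0.1588 0.0136] [266. 174.] [253. 248.] [ 17  11 111] [ 26  21 390]
brass [0.6145 0.1521 0.0141] [307. 196.] [198. 224.] [ 23  19 299] [ 26  22 389]
gtop [0.6018 0.0204 0.0661]
gbase [0.6004 0.0233 0.0058]
btop [ 0.6034 -0.1438  0.0651]
bbase [ 0.604  -0.1449  0.0051]
plane [ 0.615  -0.3661  0.0068]
jar [0.6023 0.3626 0.0384]
crankblk [0.4007 0.3283 0.0131]
crankbend [ 0.468   0.32   -0.0007]
```

Triangulated heights agree with the text (rod tops about 66 mm, mid-heights about 11–14 mm). I'm moving over the cork ring for a close look.

Call:
{"op": "carry_out", "data": {
  "series": [
    [[-26,-23.7,0],0],
    [[-26,-23.7,0],0],
    [[-26,-23.7,0],0],
    [[-26,-23.7,0],0],
    [[-26,-23.7,0],0],
    [[-26,-23.7,0],0],
    [[-26,-23.7,0],0],
    [[-26,-23.7,0],0],
    [[-26,-23.7,0],0],
    [[-26,-23.7,0],0]
  ],
  "squeeze": 40
}}

```text
clock: 1.08
position: [0.3533, -0.1728, 0.1922]
ee_rot: [0.001, 0.845, -0.535, 0.001]
contact_force: [1.0, -1.2, -0.2]
width: 0.085
```

Call:
{"op": "carry_out", "data": {
  "series": [
    [[-26,-23.7,0],0],
    [[-26,-23.7,10],0],
    [[-26,-23.7,10],0],
    [[-26,-23.7,10],0],
    [[-26,-23.7,10],0],
    [[-26,-23.7,10],0],
    [[-26,-23.7,10],0],
    [[-26,-23.7,10],0],
    [[-26,-23.7,10],0],
    [[-26,-23.7,10],0]
  ]
}}

```text
clock: 1.92
position: [0.461, 0.1805, 0.102]
ee_rot: [-0.001, 0.845, -0.535, 0.008]
contact_force: [1.2, -0.5, 0.3]
width: 0.0854
```

```bash
cat >> h.py <<'E'
def wblob(d,guess,z,w=70,thr=28):
    x,y=np.round(proj(d,[guess[0],guess[1],z])).astype(int)
    x0,y0=max(x-w,0),max(y-w,0)
    f=cv2.cvtColor(d['frame'],cv2.COLOR_BGR2LAB).astype(float)[y0:y+w,x0:x+w]
    med=np.median(np.concatenate([f[0],f[-1],f[:,0],f[:,-1]]),0)
    m=(np.linalg.norm(f-med,axis=2)>thr).astype(np.uint8)
    m=cv2.morphologyEx(m,cv2.MORPH_OPEN,np.ones((3,3)))
    n,l,st,c=cv2.connectedComponentsWithStats(m)
    k=min(range(1,n),key=lambda i:np.hypot(*(c[i]+[x0-x,y0-y]))-st[i,4]/20)
    h=cv2.convexHull(max(cv2.findContours((l==k).astype(np.uint8),0,1)[0],key=cv2.contourArea))
    M=cv2.moments(h); u=M['m10']/M['m00']+x0; v=M['m01']/M['m00']+y0
    p=onz(d,u,v,z); bb=cv2.boundingRect(h)
    return p,(u,v),bb[2:]
def goto(p):
    s=manip.get_state();q=s['ee_rot'];r=R.from_quat([q[1],q[2],q[3],q[0]])
    print('tcp',np.round(s['position'],4),'tool mm',np.round(1000*r.inv().apply(np.array(p)-s['position']),1),'yaw x',np.round(r.as_matrix()[:,0],3),np.round(s['contact_force'],1),'w',round(s['width'],4))
E
python3 - <<'E'
from h import *
d=grab('wrist','w1.png'); p,uv,bb=wblob(d,(.449,.159),.011); print(p,uv,bb); goto([p[0],p[1],.003])
E
```

```text
[0.45201078 0.15950478 0.011     ] (np.float64(271.9596162772706), np.float64(206.11625148279953)) (65, 65)
tcp [0.4628 0.1867 0.1003] tool mm [19.3 22.7 97.1] yaw x [ 0.429 -0.903  0.007] [ 2.4  5.7 -0.8] w 0.0854
```

View pics/w1.png

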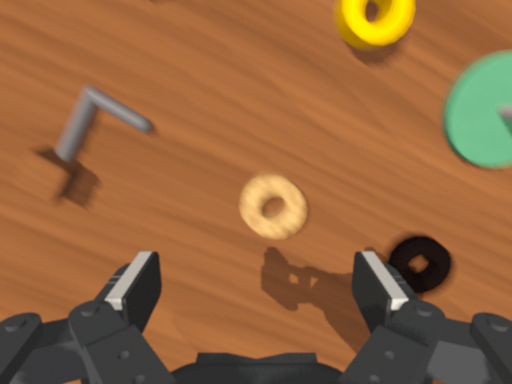

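The wrist view shows the cork ring at (272,206), with the dark ring at (420,265), brass at (375,18), the green foot at right and the crank at left well clear. The arm was still settling, so I'm centring, stopping and measuring again.

Call:
{"op": "carry_out", "data": {
  "series": [
    [[6,7,12],0],
    [[6,7,12],0],
    [[4,5,12],0],
    [[3,3,7],0],
    [[0,0,0],0],
    [[0,0,0],0]
  ]
}}

```text
clock: 2.47
position: [0.4523, 0.1645, 0.0542]
ee_rot: [-0.004, 0.848, -0.53, 0.006]
contact_force: [0.9, 0.0, 0.3]
width: 0.0856
```

```bash
python3 - <<'E'
from h import *
d=grab('wrist','w2.png'); p,uv,bb=wblob(d,(.452,.1595),.011); print(p,uv,bb); goto([p[0],p[1],.003])
E
```

```text
[0.45105606 0.15449369 0.011     ] (np.float64(267.1111230830011), np.float64(212.2852781668642)) (81, 76)
tcp [0.4524 0.1645 0.0543] tool mm [ 8.1  6.2 51.3] yaw x [ 0.439 -0.899  0.006] [ 0.1  0.5 -0.1] w 0.0852
```

Call:
{"op": "carry_out", "data": {
  "series": [
    [[4,4,10],0],
    [[3,2,12],0],
    [[0,0,10],0],
    [[0,0,8],0],
    [[0,0,6],0],
    [[0,0,0],0],
    [[0,0,0],0]
  ]
}}

```text
clock: 3.1
position: [0.4577, 0.1564, 0.0118]
ee_rot: [-0.009, 0.848, -0.531, 0.011]
contact_force: [-0.8, -0.3, -0.9]
width: 0.0854
```

```bash
python3 - <<'E'
from h import *
d=grab('wrist','w3.png'); goto([.4505,.156,.003])
E
```

```text
tcp [0.4577 0.1564 0.0119] tool mm [-2.8  6.9  8.6] yaw x [ 0.437 -0.899  0.009] [-0.3  0.2 -0.5] w 0.0858
```

View pics/w3.png

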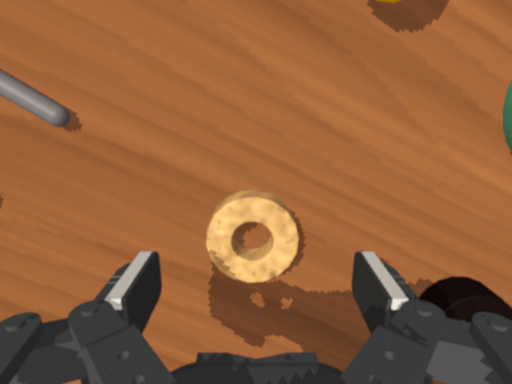

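The wrist view shows the cork ring at (253,237), centred between the fingers along x and about 7 mm off along y. The tool has picked up a slight lean (about 1.6°), which I'll keep an eye on. Next I'm closing in.

Call:
{"op": "carry_out", "data": {
  "series": [
    [[-1,3,3],0],
    [[-1,3,3],0],
    [[0,1,2],0],
    [[0,0,0],0]
  ]
}}

```text
clock: 3.48
position: [0.4512, 0.1556, 0.0043]
ee_rot: [-0.01, 0.848, -0.53, 0.012]
contact_force: [0.1, -0.2, -0.6]
width: 0.0856
```

Call:
{"op": "carry_out", "data": {
  "series": [
    [[0,0,0],0],
    [[0,0,0],0],
    [[0,0,0],0],
    [[0,0,0],0]
  ]
}}

```text
clock: 3.82
position: [0.4511, 0.1556, 0.0045]
ee_rot: [-0.01, 0.848, -0.53, 0.012]
contact_force: [-0.0, -0.7, 0.5]
width: 0.0854
```

Call:
{"op": "carry_out", "data": {
  "series": [
    [[0,0,1.5],0],
    [[0,0,0],0],
    [[0,0,0],0],
    [[0,0,0],0],
    [[0,0,0],0],
    [[0,0,0],0],
    [[0,0,0],0],
    [[0,0,0],0]
  ],
  "fingers": 40,
  "squeeze": 30
}}

```text
clock: 4.48
position: [0.4517, 0.1557, 0.003]
ee_rot: [-0.01, 0.848, -0.53, 0.012]
contact_force: [-1.0, -0.5, 0.6]
width: 0.0401
```

Call:
{"op": "carry_out", "data": {
  "series": [
    [[0,0,-5],0],
    [[0,0,-10],0],
    [[0,0,-20],0],
    [[0,0,-20],0],
    [[0,0,-20],0],
    [[0,0,-15],0],
    [[0,0,0],0],
    [[0,0,0],0]
  ]
}}

```text
clock: 5.15
position: [0.4475, 0.155, 0.0978]
ee_rot: [-0.01, 0.848, -0.53, 0.011]
contact_force: [-0.1, -0.2, 0.4]
width: 0.04
```

```bash
python3 - <<'E'
from h import *
d=grab('wrist','w4.png'); goto([.6015,.0215,.09])
E
```

```text
tcp [0.4477 0.1551 0.0977] tool mm [187.3 -79.6  11.7] yaw x [ 0.437 -0.899  0.009] [-0.   0.2  0.3] w 0.0398
```

View pics/w4.png

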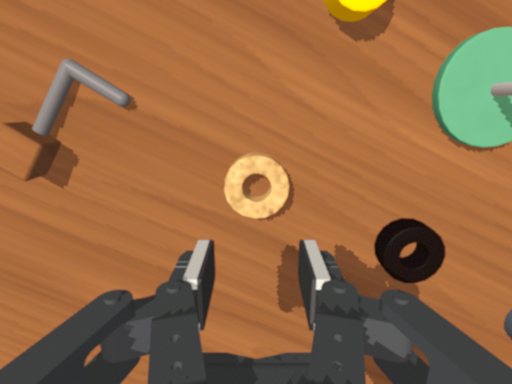

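The view shows the fingers shut to 40 mm with the cork ring still on the bench at (257,187), so the grasp missed. By gap width and row, the visible fingertips sit about 38 mm behind the stated TCP. I'm checking that from outside.

```bash
python3 - <<'E'
from h import *
o=[]
for n in('scene','side'):
    d=grab(n); s=manip.get_state(); q=s['ee_rot'];r=R.from_quat([q[1],q[2],q[3],q[0]]).as_matrix()
    t=proj(d,s['position']); f=d['frame'].copy()
    x,y=np.round(t).astype(int); c=f[y-80:y+40,x-60:x+60]; c=cv2.resize(c,(400,400),interpolation=cv2.INTER_CUBIC)
    g=lambda k:tuple(np.round((proj(d,s['position']+r[:,2]*k)-[x-60,y-80])*400/120).astype(int).tolist())
    cv2.circle(c,g(0),4,(0,0,255),1); cv2.circle(c,g(-.038),4,(0,255,255),1); o.append(c)
cv2.imwrite('pics/tip.png',np.hstack(o))
E
```

```text
(no output)
```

View pics/tip.png

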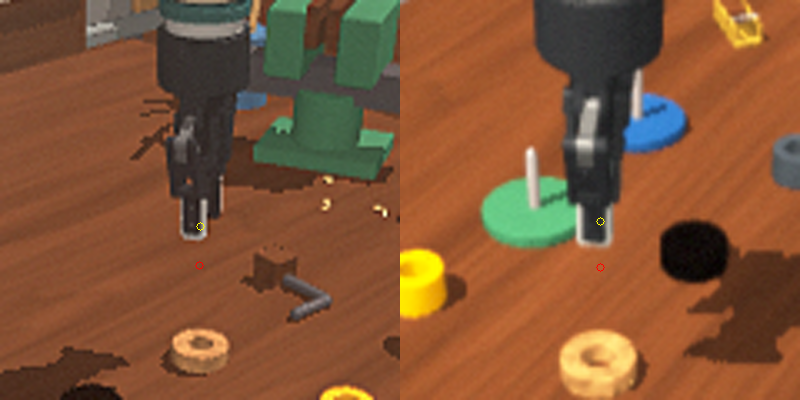

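Both outside views show the real fingertips about 20–27 mm above the reported TCP (red). So the fingers closed over the ring, and I need to go that much lower. I'm reopening and descending, watching the force.

Call:
{"op": "carry_out", "data": {
  "series": [
    [[0,0,12],0],
    [[0,0,16],0],
    [[0,0,16],0],
    [[0,0,12],0],
    [[0,0,6],0],
    [[0,0,0],0],
    [[0,0,0],0],
    [[0,0,0],0]
  ],
  "fingers": 68
}}

```text
clock: 5.97
position: [0.4435, 0.1541, 0.0259]
ee_rot: [-0.004, 0.848, -0.53, 0.006]
contact_force: [-1.0, 0.4, 0.3]
width: 0.0681
```

```bash
python3 - <<'E'
from h import *
d=grab('wrist','w5.png'); p,uv,bb=wblob(d,(.451,.156),.009,80); print(p,uv,bb); goto([p[0],p[1],-.02])
E
```

```text
[0.43922669 0.14559785 0.009     ] (np.float64(264.4838698960098), np.float64(229.04139672414365)) (102, 124)
tcp [0.4438 0.1541 0.0261] tool mm [ 5.4  8.5 46. ] yaw x [ 0.437 -0.899  0.005] [-0.   0.1  0.5] w 0.0681
```

```bash
sed -i 's/^def wblob.*/def wblob(d,guess,z,w=70,thr=28,bright=0):/; s/^    m=cv2.morph/    if bright: m*=(f[...,0]>med[0]+bright).astype(np.uint8)\n&/' h.py; python3 - <<'E'
from h import *
d=grab('wrist','w5.png'); p,uv,bb=wblob(d,(.451,.156),.009,80,bright=15); print(p,uv,bb); goto([p[0],p[1],-.02])
E
```

```text
[0.4505683  0.15567229 0.009     ] (np.float64(258.0227317763623), np.float64(207.71261146496815)) (88, 87)
tcp [0.4441 0.1542 0.0264] tool mm [ 1.2 -5.8 46.5] yaw x [ 0.437 -0.899  0.006] [-0.   0.3  0.2] w 0.0677
```

Clean 88×87 blob now, at (258,208).

Call:
{"op": "carry_out", "data": {
  "series": [
    [[0.5,-3,8],0],
    [[0.5,-3,8],0],
    [[0,0,8],0],
    [[0,0,6],0],
    [[0,0,4],0],
    [[0,0,0],0],
    [[0,0,0],0]
  ]
}}

```text
clock: 6.65
position: [0.4529, 0.1565, -0.0098]
ee_rot: [-0.006, 0.848, -0.53, 0.008]
contact_force: [0.4, 0.7, 0.1]
width: 0.0679
```

Call:
{"op": "carry_out", "data": {
  "series": [
    [[0,0,4],0],
    [[0,0,3],0],
    [[0,0,0],0]
  ]
}}

```text
clock: 6.9
position: [0.4531, 0.1565, -0.0173]
ee_rot: [-0.006, 0.848, -0.53, 0.008]
contact_force: [-1.0, 0.1, 1.3]
width: 0.068
```

Call:
{"op": "carry_out", "data": {
  "series": [
    [[-0.5,1,3],0],
    [[0,1,2],0],
    [[0,0,0],0]
  ]
}}

```text
clock: 7.15
position: [0.4512, 0.1561, -0.0226]
ee_rot: [-0.006, 0.848, -0.53, 0.008]
contact_force: [-0.2, 0.5, -1.0]
width: 0.0685
```

Call:
{"op": "carry_out", "data": {
  "series": [
    [[0,0,0],0],
    [[0,0,0],0],
    [[0,0,0],0],
    [[0,0,0],0],
    [[0,0,0],0]
  ],
  "fingers": 45
}}

```text
clock: 7.57
position: [0.4515, 0.1563, -0.0213]
ee_rot: [-0.007, 0.848, -0.53, 0.008]
contact_force: [-0.6, 0.3, -0.0]
width: 0.0501
```

Call:
{"op": "carry_out", "data": {
  "series": [
    [[0,0,0],0],
    [[0,0,0],0],
    [[0,0,0],0]
  ]
}}

```text
clock: 7.82
position: [0.4516, 0.1563, -0.0214]
ee_rot: [-0.007, 0.848, -0.53, 0.009]
contact_force: [-0.0, 0.3, 0.1]
width: 0.0505
```

```bash
python3 - <<'E'
from h import *
d=grab('wrist','w6.png'); 
S=grab('scene');x,y=np.round(proj(S,[.451,.156,.02])).astype(int)
b=S['frame'][y-35:y+25,x-40:x+40]
cv2.imwrite('pics/c6.png',np.hstack([d['frame'],cv2.resize(b,(288,384*288//384))[:384] if 0 else cv2.resize(b,(288,384))]))
E
```

```text
(no output)
```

View pics/c6.png

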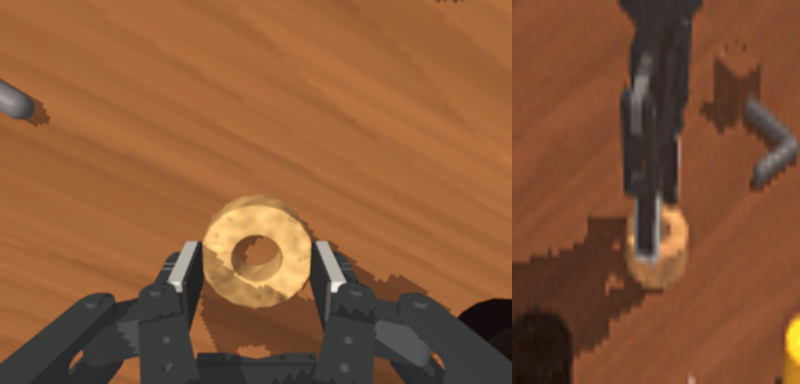

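The cork ring sits between both pads (ring centre about (257,254)), gripped, with the fingers roughly 5 mm toward tool +y of its centre. I'm lifting.

Call:
{"op": "carry_out", "data": {
  "series": [
    [[0,0,-5],0],
    [[0,0,-12],0],
    [[0,0,-18],0],
    [[0,0,-20],0],
    [[0,0,-20],0],
    [[0,0,-15],0],
    [[0,0,-8],0],
    [[0,0,0],0],
    [[0,0,0],0]
  ]
}}

```text
clock: 8.67
position: [0.4479, 0.1557, 0.0817]
ee_rot: [-0.006, 0.848, -0.53, 0.007]
contact_force: [-0.2, -0.6, 0.4]
width: 0.0504
```

```bash
cat >> h.py <<'E'
def cen(d,guess,z,col,w=90,fn=None):
    "centre of hull of colour-near pixels round a guess, cast onto height z"
    x,y=np.round(proj(d,[guess[0],guess[1],z])).astype(int); x0,y0=max(x-w,0),max(y-w,0)
    f=cv2.cvtColor(d['frame'],cv2.COLOR_BGR2HSV)[y0:y+w,x0:x+w]
    m=cv2.inRange(f,*[np.array(c) for c in col]); m=cv2.morphologyEx(m,cv2.MORPH_OPEN,np.ones((3,3)))
    h=cv2.convexHull(max(cv2.findContours(m,0,1)[0],key=cv2.contourArea)); M=cv2.moments(h)
    u=M['m10']/M['m00']+x0; v=M['m01']/M['m00']+y0
    return onz(d,u,v,z),(round(u),round(v)),cv2.boundingRect(h)[2:]
E
python3 - <<'E'
from h import *
s=manip.get_state();d=grab('wrist','w7.png')
p,uv,bb=wblob(d,s['position'][:2],s['position'][2]+.03,90,bright=15);print(p,uv,bb)
f=cv2.cvtColor(d['frame'],cv2.COLOR_BGR2HSV);print(f[250,200:310:10].tolist())
goto([.6015,.0215,s['position'][2]])
S=grab('scene');D=grab('side')
# foot centre: triangulated from green/blue hulls, both views
for n,col,g in(('green',((65,60,40),(90,255,255)),(.601,.021)),('blue',((100,120,60),(125,255,255)),(.604,-.144))):
    for nm,d in(('scene',S),('side',D)): print(n,nm,cen(d,g,.012,col,40))
E
```

```text
[0.44820126 0.15464701 0.1117001 ] (np.float64(258.00673022994954), np.float64(251.25387922976256)) (108, 110)
[[0, 0, 33], [16, 141, 185], [20, 116, 255], [17, 133, 242], [13, 163, 175], [13, 163, 167], [12, 165, 162], [13, 165, 153], [17, 145, 188], [17, 131, 244], [18, 130, 247]]
tcp [0.4479 0.1557 0.0815] tool mm [187.8 -79.5   2.3] yaw x [ 0.437 -0.899  0.006] [0.4 0.3 0. ] w 0.0505
green scene (array([0.60328466, 0.01819776, 0.012     ]), (274, 215), (33, 20))
green side (array([0.60287441, 0.03213139, 0.012     ]), (231, 202), (25, 20))
blue scene (array([ 0.60880958, -0.15068794,  0.012     ]), (229, 248), (38, 29))
blue side (array([ 0.58532131, -0.1438315 ,  0.012     ]), (269, 176), (18, 16))
```

Call:
{"op": "carry_out", "data": {
  "series": [
    [[10,-2,0],0],
    [[20,-2,0],0],
    [[30,-3,0],0],
    [[34,-3,0],0],
    [[32,-3,0],0],
    [[30,-3,0],0],
    [[20,-2,0],0],
    [[10,-2,0],0],
    [[0,0,0],0],
    [[0,0,0],0]
  ]
}}

```text
clock: 9.65
position: [0.5477, -0.0148, 0.0716]
ee_rot: [-0.0, 0.848, -0.529, -0.0]
contact_force: [-0.2, 0.4, -0.7]
width: 0.0504
```

```bash
python3 - <<'E'
from h import *
s=manip.get_state();d=grab('wrist','w8.png');G=((65,60,40),(90,255,255))
print(proj(d,[.602,.021,.067]),proj(d,[.602,.021,.012]))
p=cen(d,(.602,.021),.012,G,130);print(p); goto([.602,.021,.08]);goto([*p[0][:2],.08])
E
```

```text
[240.33418104 114.2984323 ] [244.02012199 109.50006307]
(array([0.60459376, 0.02236288, 0.012     ]), (244, 105), (125, 130))
tcp [ 0.5476 -0.0145  0.0716] tool mm [ -7.9 -64.4  -8.4] yaw x [ 0.441 -0.898 -0.   ] [-0.7  0.8 -0.1] w 0.0501
tcp [ 0.5476 -0.0145  0.0716] tool mm [ -8.  -67.4  -8.4] yaw x [ 0.441 -0.898 -0.   ] [-0.7  0.8 -0.1] w 0.0501
```

View pics/w8.png

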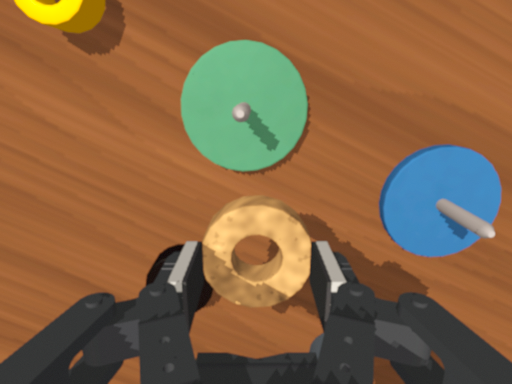

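The view shows the green rod top at (240,112), within 2 px of where my estimate projects, and the cork ring held at (257,250). The tool is plumb again. Moving over the rod.

Call:
{"op": "carry_out", "data": {
  "series": [
    [[-1,-8,0],0],
    [[-2,-14,0],0],
    [[-2,-18,0],0],
    [[-2,-14,0],0],
    [[-1,-8,0],0],
    [[0,-4,0],0],
    [[0,0,0],0],
    [[0,0,0],0]
  ]
}}

```text
clock: 10.37
position: [0.6045, 0.035, 0.0715]
ee_rot: [-0.001, 0.851, -0.525, -0.002]
contact_force: [-0.1, 0.6, -1.1]
width: 0.0504
```

```bash
python3 - <<'E'
from h import *
goto([.6035,.022,-.0095])
d=grab('wrist','w9.png')
print(cen(d,(.604,-.147),.012,((100,120,60),(125,255,255)),130))
E
```

```text
tcp [0.6045 0.035  0.0715] tool mm [11.6  6.7 81. ] yaw x [ 0.449 -0.893 -0.005] [-0.1  0.6 -1.1] w 0.0504
(array([ 0.61314773, -0.13892225,  0.012     ]), (451, 280), (112, 91))
```

Call:
{"op": "carry_out", "data": {
  "series": [
    [[4,2,0],0],
    [[4,3,0],0],
    [[3,2,0],0],
    [[0,0,0],0],
    [[0,0,0],0]
  ]
}}

```text
clock: 10.83
position: [0.6005, 0.019, 0.0716]
ee_rot: [-0.0, 0.851, -0.526, -0.003]
contact_force: [-0.8, -0.0, -1.5]
width: 0.0504
```

```bash
python3 - <<'E'
from h import *
goto([.6035,.022,-.0095])
d=grab('wrist','w10.png')
cv2.imwrite('pics/w10c.png',cv2.resize(d['frame'][180:330,170:350],(540,450)))
E
```

```text
tcp [0.6005 0.019  0.0716] tool mm [-0.9 -4.2 81.1] yaw x [ 0.447 -0.894 -0.005] [-0.8 -0.  -1.5] w 0.0504
```

View pics/w10c.png

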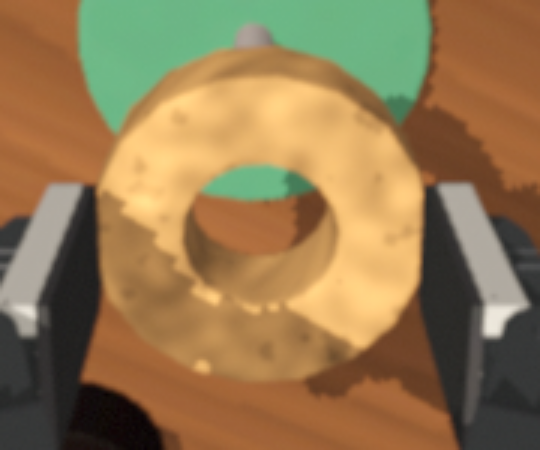

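The crop shows the rod top at about pixel (254,191), just beyond the ring's far rim. That disagrees with the pose-based estimate, so I'm resolving it before lowering.

```bash
python3 - <<'E'
from h import *
s=manip.get_state();print(s['position'],s['ee_rot'],s['qd'].round(4))
d=grab('wrist','w11.png');G=((65,60,40),(90,255,255))
print('pred top',proj(d,[.6035,.022,.067]),'foot',proj(d,[.6035,.022,.012]))
m=cv2.inRange(cv2.cvtColor(d['frame'],cv2.COLOR_BGR2HSV),*map(np.array,G)); m=cv2.morphologyEx(m,cv2.MORPH_OPEN,np.ones((5,5)))
c=max(cv2.findContours(m,0,1)[0],key=cv2.contourArea); (x,y),r=cv2.minEnclosingCircle(c);print(x,y,r,cv2.boundingRect(c))
print(onz(d,x,y,.012))
print('joints fk?',s['qpos'].round(4))
# outside views: where is held ring?
for n,b in(('scene',1),('side',1)):
    e=grab(n); print(n,proj(e,[.6035,.022,.067]),proj(e,s['position']+[0,0,.03]))
    m=cv2.inRange(cv2.cvtColor(e['frame'],cv2.COLOR_BGR2HSV),np.array((8,90,150)),np.array((22,175,255)))
    q=proj(e,s['position']+[0,0,.03]).astype(int); mm=np.zeros_like(m); mm[q[1]-20:q[1]+20,q[0]-25:q[0]+25]=m[q[1]-20:q[1]+20,q[0]-25:q[0]+25]
    ys,xs=np.nonzero(mm);print('ring',xs.min(),xs.max(),ys.min(),ys.max())
    cv2.imwrite('pics/o_%s.png'%n,cv2.resize(e['frame'][q[1]-50:q[1]+40,q[0]-45:q[0]+45],(390,390),interpolation=cv2.INTER_CUBIC))
cv2.imwrite('pics/o.png',np.hstack([cv2.imread('pics/o_scene.png'),cv2.imread('pics/o_side.png')]))
E
```

```text
[0.60052796 0.01895762 0.07165721] [-1.40608426e-04  8.50718594e-01 -5.25614805e-01 -2.63263954e-03] [ 0.0075  0.0024 -0.0035  0.0029 -0.0005  0.0032]
pred top [253.28213456 218.75233234] foot [254.23910704 191.92246487]
254.3514404296875 189.9840850830078 57.90900802612305 (197, 134, 116, 86)
[0.60490322 0.02260522 0.012     ]
joints fk? [-0.086   0.4076  1.63    0.0029  1.1086  1.0196]
scene [276.23827905 197.74885064] [275.31687626 186.33329196]
ring 263 299 166 205
side [231.39079293 183.79738733] [232.18088065 172.45562756]
ring 208 255 155 191
```

View pics/o.png

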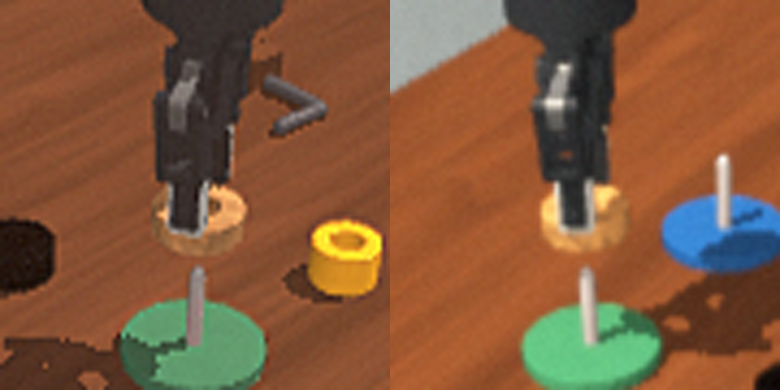

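What I took for the rod top was the rod's base showing past the ring. The foot centre measures (0.605, 0.0226), and both outside views show the ring over the rod. Aligning and lowering.

Call:
{"op": "carry_out", "data": {
  "series": [
    [[-0.5,-2.5,0],0],
    [[-0.5,-2,5],0],
    [[0,0,10],0],
    [[0,0,10],0],
    [[0,0,10],0],
    [[0,0,8],0],
    [[0,0,5],0],
    [[0,0,0],0],
    [[0,0,0],0]
  ]
}}

```text
clock: 11.78
position: [0.6032, 0.024, 0.0162]
ee_rot: [0.0, 0.851, -0.525, -0.004]
contact_force: [0.4, 0.1, 0.4]
width: 0.0499
```

```bash
python3 -c "
from h import *
goto([.604,.022,-.0095])"
```

```text
tcp [0.6032 0.024  0.0162] tool mm [ 2.4  0.  25.7] yaw x [ 0.449 -0.893 -0.007] [0.4 0.1 0.4] w 0.0499
```

Call:
{"op": "carry_out", "data": {
  "series": [
    [[1,0,6],0],
    [[0.5,0,6],0],
    [[0,0,4],0],
    [[0,0,3],0],
    [[0,0,2],0],
    [[0,0,0],0],
    [[0,0,0],0]
  ]
}}

```text
clock: 12.37
position: [0.6047, 0.0223, -0.0062]
ee_rot: [0.0, 0.851, -0.525, -0.004]
contact_force: [0.0, 0.3, -0.6]
width: 0.0503
```

Call:
{"op": "carry_out", "data": {
  "series": [
    [[0,0,2],0],
    [[0,0,2],0],
    [[0,0,0],0]
  ]
}}

```text
clock: 12.62
position: [0.6053, 0.0223, -0.0094]
ee_rot: [-0.0, 0.851, -0.525, -0.003]
contact_force: [-0.2, 1.6, 0.6]
width: 0.0499
```

Call:
{"op": "carry_out", "data": {
  "series": [
    [[0,0,1.5],0],
    [[0,0,0],0]
  ]
}}

```text
clock: 12.78
position: [0.6055, 0.0223, -0.0093]
ee_rot: [-0.0, 0.851, -0.525, -0.002]
contact_force: [-0.5, 0.0, -0.2]
width: 0.0506
```

Call:
{"op": "carry_out", "data": {
  "series": [
    [[0,0,0],0],
    [[0,0,0],0],
    [[0,0,0],0],
    [[0,0,0],0]
  ],
  "fingers": 75
}}

```text
clock: 13.12
position: [0.606, 0.0224, -0.0093]
ee_rot: [-0.001, 0.851, -0.525, -0.002]
contact_force: [-0.9, -0.5, -0.4]
width: 0.0749
```

Call:
{"op": "carry_out", "data": {
  "series": [
    [[0,0,-8],0],
    [[0,0,-18],0],
    [[0,0,-24],0],
    [[0,0,-24],0],
    [[0,0,-20],0],
    [[0,0,-10],0],
    [[0,0,0],0]
  ]
}}

```text
clock: 13.7
position: [0.6049, 0.0221, 0.0994]
ee_rot: [0.0, 0.851, -0.525, -0.004]
contact_force: [0.3, 0.7, -0.4]
width: 0.0752
```

```bash
python3 - <<'E'
from h import *
C=((8,90,140),(23,180,255))
S=grab('scene');D=grab('side')
goto([.4556,.0047,.06])
for n,d in(('scene',S),('side',D)):
    x,y=np.round(proj(d,[.604,.022,.02])).astype(int)
    cv2.imwrite('pics/p_%s.png'%n,cv2.resize(d['frame'][y-40:y+35,x-37:x+38],(390,390),interpolation=cv2.INTER_CUBIC))
cv2.imwrite('pics/p.png',np.hstack([cv2.imread('pics/p_scene.png'),cv2.imread('pics/p_side.png')]))
E
```

```text
tcp [0.6035 0.0222 0.0972] tool mm [-50.5 139.7  38.6] yaw x [ 0.449 -0.894 -0.008] [-0.9  0.2 -0.5] w 0.0752
```

View pics/p.png

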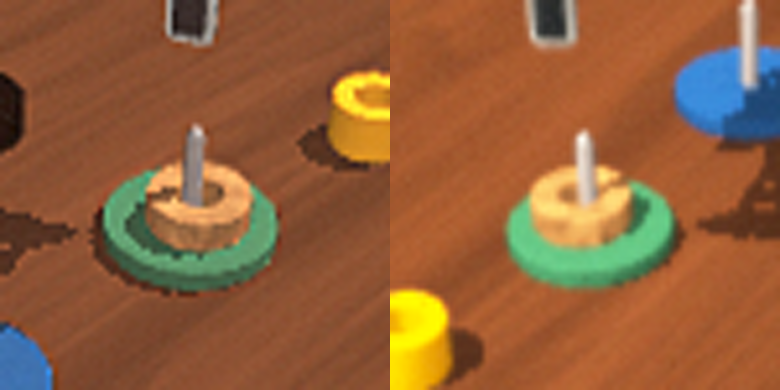

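The cork ring lies flat on the green foot around the rod in both views. Next is the dark ring.

Call:
{"op": "carry_out", "data": {
  "series": [
    [[-4,10,3],0],
    [[-7,20,5],0],
    [[-8,24,6],0],
    [[-8,24,6],0],
    [[-8,24,6],0],
    [[-8,20,6],0],
    [[-5,12,4],0],
    [[-2,5,2],0],
    [[0,0,0],0],
    [[0,0,0],0]
  ]
}}

```text
clock: 14.63
position: [0.4413, 0.0055, 0.0482]
ee_rot: [0.005, 0.851, -0.525, -0.015]
contact_force: [0.2, -0.8, -0.4]
width: 0.0747
```

```bash
python3 - <<'E'
from h import *
d=grab('wrist','w12.png')
x,y=np.round(proj(d,[.4556,.0047,.012])).astype(int);f=cv2.cvtColor(d['frame'],cv2.COLOR_BGR2HSV);print(x,y,f[y-20,x-40:x+41:8].tolist())
for V in(35,45,60): print(V,cen(d,(.4556,.0047),.014,((0,0,0),(180,255,V)),75))
p=cen(d,(.4556,.0047),.014,((0,0,0),(180,255,45)),75)[0]; goto([p[0],p[1],-.016])
E
```

```text
267 189 [[11, 110, 51], [8, 93, 41], [11, 107, 38], [16, 88, 32], [8, 85, 33], [8, 96, 32], [9, 73, 35], [9, 95, 35], [7, 95, 35], [10, 145, 51], [13, 162, 178]]
35 (array([0.45178528, 0.00446863, 0.014     ]), (265, 195), (78, 58))
45 (array([0.45760669, 0.00869449, 0.014     ]), (263, 185), (81, 82))
60 (array([0.45765299, 0.00884036, 0.014     ]), (263, 185), (81, 82))
tcp [0.4416 0.0055 0.0482] tool mm [  5.6 -17.3  63.7] yaw x [ 0.449 -0.893 -0.02 ] [-0.   0.8 -0. ] w 0.0749
```

Call:
{"op": "carry_out", "data": {
  "series": [
    [[2,-4,4],0],
    [[2,-6,4],0],
    [[2,-6,6],0],
    [[0,0,8],0],
    [[0,0,8],0],
    [[0,0,4],0],
    [[0,0,0],0],
    [[0,0,0],0]
  ]
}}

```text
clock: 15.35
position: [0.4659, 0.0077, 0.0094]
ee_rot: [0.004, 0.851, -0.524, -0.013]
contact_force: [0.7, -0.2, -0.2]
width: 0.0746
```

```bash
python3 - <<'E'
from h import *
d=grab('wrist','w13.png')
p=cen(d,(.457,.007),.014,((0,0,0),(180,255,50)),60);print(p); p=p[0]; goto([p[0],p[1],-.016])
E
```

```text
(array([0.45778456, 0.00906829, 0.014     ]), (247, 242), (94, 96))
tcp [0.4657 0.0077 0.0095] tool mm [-4.3  5.9 25.7] yaw x [ 0.45  -0.893 -0.018] [ 0.4 -0.4 -0.3] w 0.075
```

Call:
{"op": "carry_out", "data": {
  "series": [
    [[-2,2,6],0],
    [[-2,2,6],0],
    [[0,0,6],0],
    [[0,0,4],0],
    [[0,0,2],0],
    [[0,0,0],0],
    [[0,0,0],0]
  ]
}}

```text
clock: 15.98
position: [0.4584, 0.0098, -0.0163]
ee_rot: [0.004, 0.851, -0.524, -0.013]
contact_force: [-0.5, 0.6, -0.7]
width: 0.0751
```

Call:
{"op": "carry_out", "data": {
  "series": [
    [[0,0,1],0],
    [[0,0,0],0],
    [[0,0,0],0],
    [[0,0,0],0],
    [[0,0,0],0],
    [[0,0,0],0],
    [[0,0,0],0],
    [[0,0,0],0]
  ],
  "fingers": 45
}}

```text
clock: 16.65
position: [0.4598, 0.0095, -0.0159]
ee_rot: [0.003, 0.851, -0.525, -0.011]
contact_force: [-0.8, 0.2, -0.7]
width: 0.0506
```

Call:
{"op": "carry_out", "data": {
  "series": [
    [[0,0,-5],0],
    [[0,0,-12],0],
    [[0,0,-20],0],
    [[0,0,-24],0],
    [[0,0,-20],0],
    [[0,0,-14],0],
    [[0,0,-6],0],
    [[0,0,0],0],
    [[0,0,0],0]
  ]
}}

```text
clock: 17.4
position: [0.4607, 0.0091, 0.0901]
ee_rot: [0.004, 0.851, -0.524, -0.013]
contact_force: [0.0, -0.3, -0.8]
width: 0.0508
```

```bash
python3 - <<'E'
from h import *
d=grab('wrist','w14.png');s=manip.get_state();z=s['position'][2]
print(cen(d,s['position'][:2],z+.035,((0,0,0),(180,255,50)),45)); goto([.6045,.0222,z])
E
```

```text
(array([0.46102186, 0.00917148, 0.12483513]), (254, 257), (90, 90))
tcp [0.4605 0.0091 0.0898] tool mm [  53.  -134.4   -3.8] yaw x [ 0.45  -0.893 -0.018] [-0.1 -0.4 -0.7] w 0.0504
```

Call:
{"op": "carry_out", "data": {
  "series": [
    [[4,-10,0],0],
    [[7,-18,0],0],
    [[8,-20,0],0],
    [[8,-20,0],0],
    [[8,-20,0],0],
    [[8,-18,0],0],
    [[5,-12,0],0],
    [[2,-5,0],0],
    [[0,0,0],0],
    [[0,0,0],0]
  ]
}}

```text
clock: 18.28
position: [0.5965, 0.0218, 0.0716]
ee_rot: [0.008, 0.851, -0.525, -0.022]
contact_force: [-1.6, 0.2, -0.9]
width: 0.0508
```

```bash
python3 -c "
from h import *
goto([.6045,.0222,.014])"
```

```text
tcp [0.5965 0.0218 0.0716] tool mm [ 4.9 -9.5 57.2] yaw x [ 0.448 -0.893 -0.029] [-1.6  0.2 -0.9] w 0.0508
```

Call:
{"op": "carry_out", "data": {
  "series": [
    [[2,-4,0],0],
    [[2,-4,5],0],
    [[1,-2,8],0],
    [[0,0,8],0],
    [[0,0,6],0],
    [[0,0,4],0],
    [[0,0,0],0],
    [[0,0,0],0]
  ]
}}

```text
clock: 18.95
position: [0.6017, 0.0222, 0.0355]
ee_rot: [0.01, 0.851, -0.525, -0.025]
contact_force: [-0.5, 0.1, 0.1]
width: 0.0504
```

```bash
python3 -c "
from h import *
goto([.6045,.0222,.014])"
```

```text
tcp [0.6017 0.0222 0.0355] tool mm [ 1.9 -3.5 21.3] yaw x [ 0.448 -0.894 -0.033] [-0.5  0.1  0.1] w 0.0504
```

Call:
{"op": "carry_out", "data": {
  "series": [
    [[1,-2,6],0],
    [[1,-2,6],0],
    [[0,0,4],0],
    [[0,0,3],0],
    [[0,0,2],0],
    [[0,0,0],0],
    [[0,0,0],0]
  ]
}}

```text
clock: 19.53
position: [0.6064, 0.0221, 0.0141]
ee_rot: [0.009, 0.851, -0.525, -0.024]
contact_force: [-0.9, -0.9, 0.7]
width: 0.0505
```

Call:
{"op": "carry_out", "data": {
  "series": [
    [[0,0,1.5],0],
    [[0,0,1],0],
    [[0,0,0],0]
  ]
}}

```text
clock: 19.78
position: [0.6065, 0.0221, 0.0142]
ee_rot: [0.009, 0.851, -0.525, -0.023]
contact_force: [-0.7, -0.0, -0.3]
width: 0.0505
```

Call:
{"op": "carry_out", "data": {
  "series": [
    [[0,0,0],0],
    [[0,0,0],0],
    [[0,0,0],0],
    [[0,0,0],0]
  ],
  "fingers": 75
}}

```text
clock: 20.12
position: [0.6067, 0.0221, 0.0138]
ee_rot: [0.009, 0.851, -0.525, -0.023]
contact_force: [1.1, 0.3, 0.4]
width: 0.0747
```

Call:
{"op": "carry_out", "data": {
  "series": [
    [[0,0,-6],0],
    [[0,0,-14],0],
    [[0,0,-20],0],
    [[0,0,-20],0],
    [[0,0,-14],0],
    [[0,0,-6],0],
    [[0,0,0],0],
    [[0,0,0],0]
  ]
}}

```text
clock: 20.78
position: [0.6096, 0.0214, 0.0964]
ee_rot: [0.01, 0.851, -0.525, -0.025]
contact_force: [0.0, 0.7, 0.7]
width: 0.0749
```

```bash
python3 -c "
from h import *
goto([.6145,.1521,.08])"
```

```text
tcp [0.6096 0.0214 0.0964] tool mm [-114.   -63.8   17.3] yaw x [ 0.448 -0.893 -0.032] [0.  0.7 0.7] w 0.0749
```

Call:
{"op": "carry_out", "data": {
  "series": [
    [[-6,-4,0],0],
    [[-12,-7,1],0],
    [[-16,-9,2],0],
    [[-18,-10,3],0],
    [[-18,-10,3],0],
    [[-16,-9,3],0],
    [[-12,-7,2],0],
    [[-6,-4,1],0],
    [[0,0,0],0],
    [[0,0,0],0]
  ]
}}

```text
clock: 21.62
position: [0.6098, 0.1541, 0.0722]
ee_rot: [0.014, 0.851, -0.525, -0.032]
contact_force: [0.6, -0.1, -0.1]
width: 0.0751
```

```bash
python3 - <<'E'
from h import *
d=grab('wrist','w15.png'); Y=((20,120,60),(35,255,255))
p=cen(d,(.6145,.152),.015,Y,90);print(p);goto([p[0][0],p[0][1],-.014])
E
```

```text
(array([0.61630932, 0.15656708, 0.015     ]), (260, 185), (66, 71))
tcp [0.6098 0.154  0.0723] tool mm [  4.1 -11.8  85.7] yaw x [ 0.447 -0.894 -0.04 ] [ 0.   0.6 -0.5] w 0.0751
```

Call:
{"op": "carry_out", "data": {
  "series": [
    [[2,-4,6],0],
    [[2,-5,8],0],
    [[0,-4,8],0],
    [[0,0,8],0],
    [[0,0,8],0],
    [[0,0,8],0],
    [[0,0,6],0],
    [[0,0,3],0],
    [[0,0,0],0],
    [[0,0,0],0]
  ]
}}

```text
clock: 22.5
position: [0.6202, 0.152, 0.0092]
ee_rot: [0.015, 0.849, -0.527, -0.033]
contact_force: [0.2, 0.4, 0.3]
width: 0.0753
```

```bash
python3 - <<'E'
from h import *
d=grab('wrist','w16.png'); Y=((20,120,60),(35,255,255))
p=cen(d,(.6155,.154),.015,Y,90);print(p);goto([p[0][0],p[0][1],-.014])
s=manip.get_state();print(s['ee_rot'].round(4),s['qpos'].round(3))
E
```

```text
(array([0.61614965, 0.15665679, 0.015     ]), (245, 235), (86, 95))
tcp [0.6201 0.152  0.0092] tool mm [-5.   0.1 23.5] yaw x [ 0.442 -0.896 -0.04 ] [-0.2  0.1 -0.5] w 0.0748
[ 0.015   0.849  -0.5272 -0.0327] [0.12  0.55  1.552 0.02  1.109 1.222]
```

Call:
{"op": "carry_out", "data": {
  "series": [
    [[-2,0,6],0],
    [[-2,0,6],0],
    [[-1,0,5],0],
    [[0,0,4],0],
    [[0,0,2],0],
    [[0,0,0],0],
    [[0,0,0],0]
  ]
}}

```text
clock: 23.13
position: [0.6167, 0.1578, -0.0145]
ee_rot: [0.014, 0.849, -0.527, -0.032]
contact_force: [-0.5, 0.5, 0.2]
width: 0.0748
```

Call:
{"op": "carry_out", "data": {
  "series": [
    [[0,0,0],0],
    [[0,0,0],0],
    [[0,0,0],0],
    [[0,0,0],0],
    [[0,0,0],0],
    [[0,0,0],0],
    [[0,0,0],0],
    [[0,0,0],0]
  ],
  "fingers": 35,
  "squeeze": 60
}}

```text
clock: 23.8
position: [0.6173, 0.1578, -0.0136]
ee_rot: [0.014, 0.849, -0.527, -0.031]
contact_force: [0.7, -0.1, -0.9]
width: 0.0421
```

Call:
{"op": "carry_out", "data": {
  "series": [
    [[0,0,-4],0],
    [[0,0,-8],0],
    [[0,0,-12],0],
    [[0,0,-14],0],
    [[0,0,-14],0],
    [[0,0,-14],0],
    [[0,0,-14],0],
    [[0,0,-14],0],
    [[0,0,-8],0],
    [[0,0,0],0]
  ]
}}

```text
clock: 24.63
position: [0.6221, 0.156, 0.0933]
ee_rot: [0.016, 0.849, -0.527, -0.034]
contact_force: [0.7, -0.3, -2.8]
width: 0.0423
```

```bash
python3 - <<'E'
from h import *
d=grab('wrist','w17.png'); Y=((20,120,60),(35,255,255));s=manip.get_state();z=s['position'][2]
print(cen(d,s['position'][:2],z+.03,Y,90));goto([.6045,.0222,z]);print(s['ee_rot'].round(4))
E
```

```text
(array([0.62216407, 0.15387423, 0.12254908]), (257, 256), (94, 108))
tcp [0.6217 0.156  0.0925] tool mm [112.2  74.8   0.2] yaw x [ 0.442 -0.896 -0.04 ] [-0.5  1.1 -2.7] w 0.0424
[ 0.0163  0.849  -0.527  -0.0339]
```

View pics/w17.png

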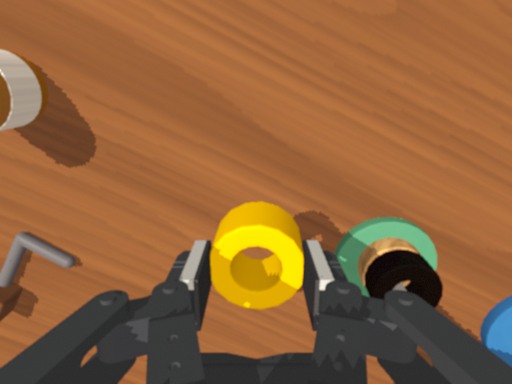

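The brass weight is held at (257,256), and the green stack's dark ring sits on the cork at (395,270). I'm moving slowly to the stand.

Call:
{"op": "carry_out", "data": {
  "series": [
    [[5,3,0],0],
    [[10,7,0],0],
    [[12,8,0],0],
    [[12,8,0],0],
    [[12,8,0],0],
    [[12,8,0],0],
    [[12,8,0],0],
    [[12,8,0],0],
    [[10,7,0],0],
    [[5,4,0],0]
  ]
}}

```text
clock: 25.52
position: [0.5983, 0.0183, 0.0875]
ee_rot: [0.021, 0.848, -0.528, -0.038]
contact_force: [-1.0, 1.0, -2.9]
width: 0.042
```

Call:
{"op": "carry_out", "data": {
  "series": [
    [[0,0,0],0],
    [[0,0,0],0]
  ]
}}

```text
clock: 25.68
position: [0.5976, 0.0153, 0.0875]
ee_rot: [0.021, 0.847, -0.529, -0.038]
contact_force: [-0.6, -0.2, -2.2]
width: 0.0423
```

```bash
python3 - <<'E'
from h import *
d=grab('wrist','w18.png'); Y=((20,120,60),(35,255,255));s=manip.get_state();z=s['position'][2]
print(cen(d,s['position'][:2],z+.03,Y,90));goto([.6045,.0222,.04]);print(s['ee_rot'].round(4))
E
```

```text
(array([0.59863197, 0.01349377, 0.11748464]), (257, 256), (94, 108))
tcp [0.5976 0.0154 0.0875] tool mm [ -1.1 -12.7  46.7] yaw x [ 0.437 -0.898 -0.043] [ 0.7 -0.2 -3.2] w 0.0422
[ 0.0208  0.8474 -0.5291 -0.0382]
```

Call:
{"op": "carry_out", "data": {
  "series": [
    [[-1.5,-4,0],0],
    [[-1.5,-4,0],0],
    [[0,-2,4],0],
    [[0,-0.5,6],0],
    [[0,-0.5,6],0],
    [[0,-0.5,5],0],
    [[0,0,3],0],
    [[0,0,0],0],
    [[0,0,0],0]
  ]
}}

```text
clock: 26.48
position: [0.6053, 0.0289, 0.0589]
ee_rot: [0.02, 0.849, -0.527, -0.039]
contact_force: [-0.3, 0.0, -1.6]
width: 0.0426
```

```bash
python3 - <<'E'
from h import *
d=grab('wrist','w19.png'); Y=((20,120,60),(35,255,255));s=manip.get_state();z=s['position'][2]
print(cen(d,s['position'][:2],z+.03,Y,90));goto([.6045,.0222,.04]);print(s['ee_rot'].round(4))
for n in('scene','side'):
    d=grab(n);x,y=np.round(proj(d,[.604,.022,.06])).astype(int)
    cv2.imwrite('pics/q_%s.png'%n,cv2.resize(d['frame'][y-40:y+35,x-37:x+38],(390,390),interpolation=cv2.INTER_CUBIC))
cv2.imwrite('pics/q.png',np.hstack([cv2.imread('pics/q_scene.png'),cv2.imread('pics/q_side.png')]))
E
```

```text
(array([0.60648847, 0.02699471, 0.08896304]), (257, 256), (94, 108))
tcp [0.6052 0.0288 0.059 ] tool mm [ 6.5  2.1 18.9] yaw x [ 0.442 -0.896 -0.045] [ 0.   0.4 -2.1] w 0.0422
[ 0.0203  0.8488 -0.5268 -0.0393]
```

View pics/q.png

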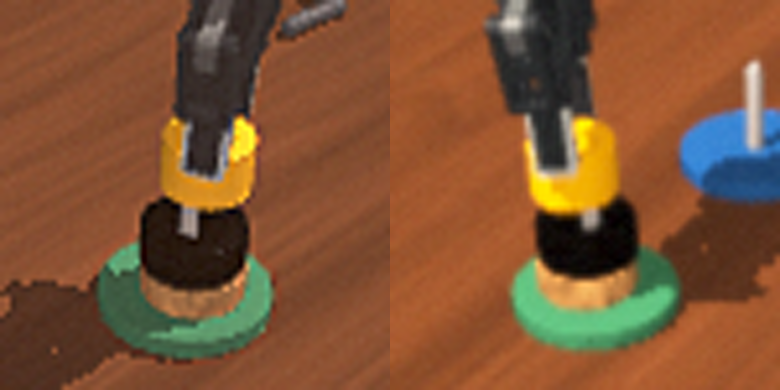

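The dark ring lies flat on the cork. The brass weight is about 8 mm off the rod toward +x+y (rod at column 190 against brass 210 in the scene view; 590 against 572 in the side view). I'm raising slightly and shifting before lowering.

Call:
{"op": "carry_out", "data": {
  "series": [
    [[0,0,-3],0],
    [[0,0,-3],0],
    [[2,3,0],0],
    [[2,3,0],0],
    [[0,1.5,0],0],
    [[0,0,0],0],
    [[0,0,0],0]
  ]
}}

```text
clock: 27.22
position: [0.6019, 0.0201, 0.0685]
ee_rot: [0.019, 0.849, -0.527, -0.037]
contact_force: [0.1, -0.6, -2.2]
width: 0.0423
```

```bash
cat >> h.py <<'E'
def align(p,col,seat,extra=0.03):
    "held piece centre by wrist camera, and outside views: column offset of piece vs rod line at p"
    d=grab('wrist');s=manip.get_state();z=s['position'][2];c=cen(d,s['position'][:2],z+extra,col,90);print('held',c);goto([p[0],p[1],seat])
    e=[]
    for n in('scene','side'):
        g=grab(n); q=cen(g,s['position'][:2],z+extra,col,22); r=proj(g,[p[0],p[1],z+extra]); e.append(ray(g,*q[1])); print(n,'piece',q[1:],'rod line',r.round(1))
    print('tri piece',tri(e).round(4))
E
python3 -c "
from h import *
align((.602,.021),((20,120,60),(35,255,255)),.04)"
```

```text
held (array([0.60281603, 0.01832822, 0.09847566]), (257, 256), (94, 107))
tcp [0.6018 0.0202 0.0685] tool mm [ 0.5 -2.6 28.4] yaw x [ 0.441 -0.896 -0.043] [-0.5 -0.7 -3.2] w 0.0422
scene piece ((282, 184), (5, 7)) rod line [276.2 187.3]
side piece ((232, 174), (15, 17)) rod line [231.3 173.7]
tri piece [0.6008 0.0325 0.1032]
```

Call:
{"op": "carry_out", "data": {
  "series": [
    [[-1,-0.5,4],0],
    [[-0.5,-0.5,5],0],
    [[0,-0.5,5],0],
    [[0,-0.5,4],0],
    [[0,0,3],0],
    [[0,0,0],0],
    [[0,0,0],0]
  ]
}}

```text
clock: 27.95
position: [0.6006, 0.0236, 0.0438]
ee_rot: [0.02, 0.849, -0.527, -0.038]
contact_force: [-0.1, -0.2, -2.3]
width: 0.0424
```

```bash
python3 - <<'E'
from h import *
goto([.602,.021,.04])
for n in('scene','side'):
    d=grab(n);x,y=np.round(proj(d,[.604,.022,.06])).astype(int)
    cv2.imwrite('pics/r_%s.png'%n,cv2.resize(d['frame'][y-40:y+35,x-37:x+38],(390,390),interpolation=cv2.INTER_CUBIC))
cv2.imwrite('pics/r.png',np.hstack([cv2.imread('pics/r_scene.png'),cv2.imread('pics/r_side.png')]))
E
```

```text
tcp [0.6006 0.0236 0.0438] tool mm [ 3.1 -0.3  3.6] yaw x [ 0.442 -0.896 -0.044] [-0.1 -0.2 -2.3] w 0.0424
```

Call:
{"op": "carry_out", "data": {
  "series": [
    [[1,0,2],0],
    [[1,0,1.5],0],
    [[0,0,1],0],
    [[0,0,0],0],
    [[0,0,0],0]
  ]
}}

```text
clock: 28.47
position: [0.6023, 0.0214, 0.0408]
ee_rot: [0.019, 0.849, -0.527, -0.037]
contact_force: [-0.3, 0.1, -3.5]
width: 0.0422
```

Call:
{"op": "carry_out", "data": {
  "series": [
    [[0,0,1.5],0],
    [[0,0,1],0],
    [[0,0,0],0]
  ]
}}

```text
clock: 28.72
position: [0.6024, 0.0212, 0.0407]
ee_rot: [0.019, 0.849, -0.527, -0.036]
contact_force: [-0.5, 0.7, -3.0]
width: 0.0424
```

Call:
{"op": "carry_out", "data": {
  "series": [
    [[0,0,3],0],
    [[0,0,0],0],
    [[0,0,0],0]
  ]
}}

```text
clock: 28.97
position: [0.6032, 0.021, 0.0412]
ee_rot: [0.018, 0.849, -0.527, -0.034]
contact_force: [-0.5, -0.6, -2.1]
width: 0.0424
```

Call:
{"op": "carry_out", "data": {
  "series": [
    [[0,0,3],0],
    [[0,0,0],0],
    [[0,0,0],0]
  ]
}}

```text
clock: 29.22
position: [0.6038, 0.0208, 0.0405]
ee_rot: [0.018, 0.849, -0.527, -0.033]
contact_force: [0.1, 0.2, -0.7]
width: 0.0425
```

Force on the wrist has gone to about zero, so the brass weight is resting. Releasing.

Call:
{"op": "carry_out", "data": {
  "series": [
    [[0,0,0],0],
    [[0,0,0],0],
    [[0,0,0],0],
    [[0,0,0],0],
    [[0,0,0],0]
  ],
  "fingers": 75
}}

```text
clock: 29.63
position: [0.6038, 0.0208, 0.0387]
ee_rot: [0.018, 0.849, -0.527, -0.034]
contact_force: [-0.6, 1.1, 0.2]
width: 0.0752
```

Call:
{"op": "carry_out", "data": {
  "series": [
    [[0,0,-6],0],
    [[0,0,-10],0],
    [[0,0,-12],0],
    [[0,0,-12],0],
    [[0,0,-8],0],
    [[0,0,-4],0],
    [[0,0,0],0],
    [[0,0,0],0]
  ]
}}

```text
clock: 30.3
position: [0.6091, 0.0205, 0.0967]
ee_rot: [0.018, 0.849, -0.527, -0.033]
contact_force: [0.3, -0.8, -0.3]
width: 0.0749
```

```bash
python3 - <<'E'
from h import *
goto([.4727,-.3261,.09]);s=manip.get_state();print(s['ee_rot'].round(4),s['qpos'].round(3))
for n in('scene','side'):
    d=grab(n);x,y=np.round(proj(d,[.604,.022,.06])).astype(int)
    cv2.imwrite('pics/s_%s.png'%n,cv2.resize(d['frame'][y-40:y+35,x-37:x+38],(390,390),interpolation=cv2.INTER_CUBIC))
cv2.imwrite('pics/s.png',np.hstack([cv2.imread('pics/s_scene.png'),cv2.imread('pics/s_side.png')]))
E
```

```text
tcp [0.6091 0.0205 0.0967] tool mm [250.4 275.3  15.1] yaw x [ 0.442 -0.896 -0.037] [ 0.3 -0.8 -0.3] w 0.0749
[ 0.0175  0.8491 -0.527  -0.0327] [-8.000e-02  4.370e-01  1.513e+00 -1.000e-03  1.266e+00  1.032e+00]
```

View pics/s.png

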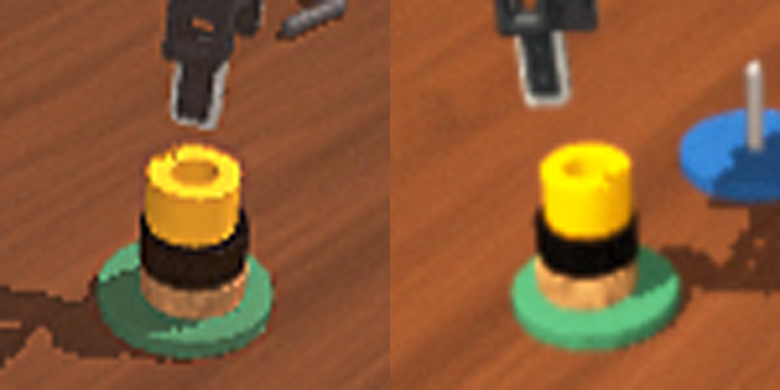

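The green stack is complete and flat in both views. On to the pale ring.

Call:
{"op": "carry_out", "data": {
  "series": [
    [[0,0,-8],0],
    [[6,6,-5],0],
    [[12,13,-2],0],
    [[14,15,-1],0],
    [[14,15,-1],0],
    [[14,15,-1],0],
    [[14,15,-1],0],
    [[14,15,-1],0],
    [[14,15,-1],0],
    [[14,15,-1],0]
  ]
}}

```text
clock: 31.23
position: [0.5467, -0.145, 0.123]
ee_rot: [0.019, 0.851, -0.524, -0.035]
contact_force: [-0.3, 0.3, -0.5]
width: 0.0751
```

Call:
{"op": "carry_out", "data": {
  "series": [
    [[14,15,-1],0],
    [[14,15,-1],0],
    [[14,15,-1],0],
    [[14,15,-1],0],
    [[14,15,-1],0],
    [[14,15,-1],0],
    [[12,14,-1],0],
    [[6,7,0],0],
    [[0,0,0],0],
    [[0,0,0],0]
  ]
}}

```text
clock: 32.07
position: [0.4847, -0.3014, 0.1369]
ee_rot: [0.021, 0.849, -0.527, -0.036]
contact_force: [-0.6, 0.1, -0.4]
width: 0.0751
```

```bash
python3 - <<'E'
from h import *
s=manip.get_state();d=grab('wrist','w20.png');P=((18,20,150),(40,160,255))
x,y=np.round(proj(d,[.4727,-.326,.02])).astype(int);f=cv2.cvtColor(d['frame'],cv2.COLOR_BGR2HSV);print(x,y,f[min(y,380),max(x-50,0):x+51:10].tolist())
print(wblob(d,(.4727,-.326),.016,80,bright=15))
p=cen(d,(.4727,-.326),.016,P,90);print(p);goto([p[0][0],p[0][1],-.014]);print(s['ee_rot'].round(4))
E
```

```text
278 192 [[13, 177, 134], [12, 168, 135], [21, 83, 251], [21, 84, 249], [19, 111, 133], [17, 124, 160], [21, 90, 229], [21, 83, 249], [11, 167, 90], [12, 172, 139], [12, 175, 141]]
(array([ 0.47390115, -0.32096815,  0.016     ]), (np.float64(274.1940891807812), np.float64(186.89365134232054)), (60, 62))
(array([ 0.47387125, -0.32114647,  0.016     ]), (274, 187), (60, 62))
tcp [ 0.4848 -0.3012  0.1369] tool mm [ 18.9   7.3 151.2] yaw x [ 0.442 -0.896 -0.039] [ 0.2  0.2 -0.7] w 0.0752
[ 0.0215  0.8488 -0.527  -0.0362]
```

Call:
{"op": "carry_out", "data": {
  "series": [
    [[3,1,8],0],
    [[4,1,14],0],
    [[4,2,16],0],
    [[4,2,16],0],
    [[3,1,16],0],
    [[0,0,16],0],
    [[0,0,14],0],
    [[0,0,8],0],
    [[0,0,0],0],
    [[0,0,0],0]
  ]
}}

```text
clock: 32.95
position: [0.4811, -0.3113, 0.0208]
ee_rot: [0.02, 0.852, -0.521, -0.037]
contact_force: [1.2, 0.6, 0.0]
width: 0.0751
```

```bash
python3 - <<'E'
from h import *
s=manip.get_state();d=grab('wrist','w21.png');P=((18,20,150),(40,160,255))
print(wblob(d,(.4735,-.322),.016,80,bright=15))
p=cen(d,(.4735,-.322),.016,P,90);print(p);goto([p[0][0],p[0][1],-.014]);print(s['ee_rot'].round(4))
E
```

```text
(array([ 0.47438188, -0.32091165,  0.016     ]), (np.float64(264.9398570721007), np.float64(239.95992830019574)), (93, 97))
(array([ 0.4743307 , -0.32112366,  0.016     ]), (265, 240), (93, 97))
tcp [ 0.4811 -0.3112  0.0209] tool mm [ 7.2  8.  35.3] yaw x [ 0.454 -0.89  -0.043] [ 0.4  0.4 -0.3] w 0.0749
[ 0.0198  0.8523 -0.5213 -0.0372]
```

Call:
{"op": "carry_out", "data": {
  "series": [
    [[3,3,0],0],
    [[3,3,4],0],
    [[1,2,8],0],
    [[0,0,8],0],
    [[0,0,8],0],
    [[0,0,6],0],
    [[0,0,2],0],
    [[0,0,0],0],
    [[0,0,0],0]
  ]
}}

```text
clock: 33.75
position: [0.4755, -0.3236, -0.0158]
ee_rot: [0.02, 0.852, -0.521, -0.034]
contact_force: [-0.8, -0.1, -0.0]
width: 0.0749
```

```bash
python3 - <<'E'
from h import *
s=manip.get_state();d=grab('wrist','w22.png')
print(wblob(d,(.4735,-.322),.016,75,bright=15));goto([.4743,-.321,-.014])
E
```

```text
(array([ 0.4742199 , -0.32079252,  0.016     ]), (np.float64(246.8178405931418), np.float64(257.0728143342601)), (115, 120))
tcp [ 0.4755 -0.3236 -0.0157] tool mm [-2.9 -0.  -1.6] yaw x [ 0.454 -0.89  -0.037] [ 0.3 -0.2 -0.1] w 0.0753
```

Call:
{"op": "carry_out", "data": {
  "series": [
    [[-1,0,0],0],
    [[0,0,0],0],
    [[0,0,0],0],
    [[0,0,0],0],
    [[0,0,0],0],
    [[0,0,0],0],
    [[0,0,0],0],
    [[0,0,0],0]
  ],
  "fingers": 45,
  "squeeze": 40
}}

```text
clock: 34.47
position: [0.4763, -0.3231, -0.0138]
ee_rot: [0.02, 0.853, -0.521, -0.033]
contact_force: [0.8, -1.2, 0.4]
width: 0.0512
```

Call:
{"op": "carry_out", "data": {
  "series": [
    [[0,0,-5],0],
    [[0,0,-10],0],
    [[0,0,-14],0],
    [[0,0,-16],0],
    [[0,0,-16],0],
    [[0,0,-16],0],
    [[0,0,-14],0],
    [[0,0,-10],0],
    [[0,0,-5],0],
    [[0,0,0],0]
  ]
}}

```text
clock: 35.3
position: [0.4854, -0.3231, 0.1027]
ee_rot: [0.02, 0.853, -0.521, -0.031]
contact_force: [-0.1, -0.3, -0.5]
width: 0.0505
```

```bash
python3 - <<'E'
from h import *
s=manip.get_state();d=grab('wrist','w23.png');z=s['position'][2]
print(wblob(d,s['position'][:2],z+.035,75,bright=15));goto([.6035,-.1445,z]);print(s['ee_rot'].round(4))
E
```

```text
(array([ 0.48850701, -0.32345754,  0.13768985]), (np.float64(256.6170416843562), np.float64(256.29619321666115)), (112, 119))
tcp [ 0.4852 -0.323   0.1022] tool mm [-105.1 -186.3   -9.6] yaw x [ 0.455 -0.89  -0.033] [-0.5 -0.  -0.3] w 0.0511
[ 0.0203  0.8526 -0.5213 -0.0314]
```

Call:
{"op": "carry_out", "data": {
  "series": [
    [[-5,-6,0],0],
    [[-9,-11,-1],0],
    [[-12,-14,-1],0],
    [[-13,-15,-1],0],
    [[-13,-15,-1],0],
    [[-13,-15,-1],0],
    [[-13,-15,-1],0],
    [[-12,-14,-1],0],
    [[-9,-11,-1],0],
    [[-5,-6,0],0]
  ]
}}

```text
clock: 36.18
position: [0.5455, -0.1569, 0.0976]
ee_rot: [0.019, 0.852, -0.522, -0.041]
contact_force: [-0.2, -0.1, -0.1]
width: 0.0511
```

Call:
{"op": "carry_out", "data": {
  "series": [
    [[0,0,0],0],
    [[0,0,0],0]
  ]
}}

```text
clock: 36.35
position: [0.5452, -0.1532, 0.0962]
ee_rot: [0.019, 0.853, -0.52, -0.043]
contact_force: [-0.6, -0.5, -0.1]
width: 0.051
```

```bash
python3 - <<'E'
from h import *
s=manip.get_state();d=grab('wrist','w24.png');z=s['position'][2]
print(cen(d,(.6035,-.1445),.012,((100,100,40),(125,255,255)),110));goto([.6035,-.1445,z]);print(s['ee_rot'].round(4))
print(proj(d,(.6035,-.1445,.067)))
c=d['frame'][:200]; m=cv2.inRange(cv2.cvtColor(c,cv2.COLOR_BGR2HSV),np.array((0,0,110)),np.array((180,45,255)))
n,l,st,ce=cv2.connectedComponentsWithStats(m);print([(st[i].tolist(),ce[i].round(1).tolist()) for i in range(1,n) if st[i,4]>15])
E
```

```text
(array([ 0.60794776, -0.14414449,  0.012     ]), (289, 106), (117, 121))
tcp [ 0.545  -0.1532  0.0961] tool mm [ 18.8 -55.8  -5.4] yaw x [ 0.454 -0.889 -0.054] [-0.6  0.5 -0.9] w 0.0511
[ 0.0187  0.8527 -0.5204 -0.0427]
[289.43269988 123.66906992]
[([282, 104, 18, 24, 303], [290.1, 116.1])]
```

Call:
{"op": "carry_out", "data": {
  "series": [
    [[2,-4,0],0],
    [[3,-8,0],0],
    [[4,-10,0],0],
    [[4,-10,0],0],
    [[3,-10,0],0],
    [[2,-8,0],0],
    [[0,-4,0],0],
    [[0,0,0],0],
    [[0,0,0],0]
  ]
}}

```text
clock: 37.15
position: [0.6079, -0.1478, 0.0892]
ee_rot: [0.019, 0.851, -0.523, -0.042]
contact_force: [0.8, -0.5, 0.3]
width: 0.0509
```

```bash
python3 - <<'E'
from h import *
s=manip.get_state();d=grab('wrist','w25.png');z=s['position'][2]
print(wblob(d,s['position'][:2],z+.03,75,bright=15)[0]);goto([.602,-.1445,.06]);goto([.602,-.1445,-.002]);print(s['ee_rot'].round(4))
E
```

```text
[ 0.61514611 -0.14663878  0.11919416]
tcp [ 0.6078 -0.1478  0.0892] tool mm [-4.   1.5 29.7] yaw x [ 0.45  -0.892 -0.053] [ 0.1 -0.1 -0.5] w 0.0509
tcp [ 0.6078 -0.1478  0.0892] tool mm [-0.7 -3.3 91.4] yaw x [ 0.45  -0.892 -0.053] [ 0.1 -0.1 -0.5] w 0.0509
[ 0.0189  0.8512 -0.5227 -0.0424]
```

Call:
{"op": "carry_out", "data": {
  "series": [
    [[-2,0,4],0],
    [[-2,1,6],0],
    [[0,0.5,6],0],
    [[0,0,5],0],
    [[0,0,3],0],
    [[0,0,0],0],
    [[0,0,0],0]
  ]
}}

```text
clock: 37.78
position: [0.5987, -0.1438, 0.0629]
ee_rot: [0.019, 0.851, -0.523, -0.044]
contact_force: [0.1, -0.6, -0.2]
width: 0.0511
```

```bash
python3 - <<'E'
from h import *
goto([.602,-.1445,-.002]);P=((18,20,110),(40,160,255))
s=manip.get_state();e=[]
for n in('scene','side'):
    d=grab(n);z=s['position'][2]
    q=cen(d,(.603,-.1445),z+.028,P,26);e.append(ray(d,*q[1]));print(n,q[1:],proj(d,[.6035,-.1445,z+.028]).round(1))
    x,y=np.round(proj(d,[.604,-.1445,.05])).astype(int)
    cv2.imwrite('pics/t_%s.png'%n,cv2.resize(d['frame'][y-40:y+35,x-37:x+38],(390,390),interpolation=cv2.INTER_CUBIC))
print(tri(e))
cv2.imwrite('pics/t.png',np.hstack([cv2.imread('pics/t_scene.png'),cv2.imread('pics/t_side.png')]))
E
```

```text
tcp [ 0.5987 -0.1438  0.0629] tool mm [ 5.6 -7.8 64.3] yaw x [ 0.449 -0.892 -0.055] [ 0.1 -0.6 -0.2] w 0.0511
scene ((233, 215), (9, 12)) [228.2 219.1]
side ((265, 151), (18, 17)) [263.7 151.2]
[ 0.59927991 -0.13381926  0.09592365]
```

View pics/t.png

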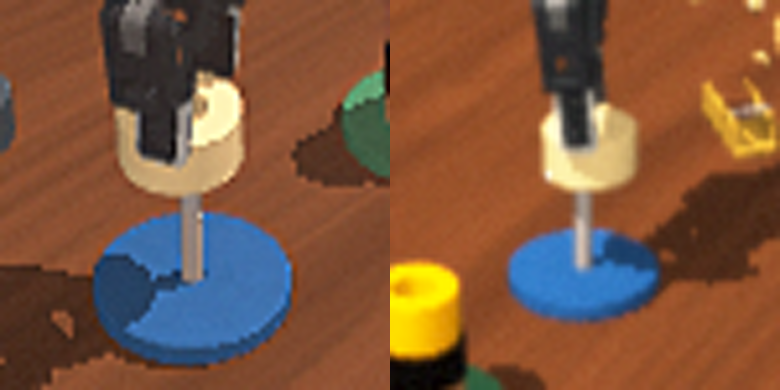

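The pale ring is level, starting over the rod. The rod is about 3–4 mm toward +x+y of the ring's centre in both views. I'm correcting and lowering.

Call:
{"op": "carry_out", "data": {
  "series": [
    [[-0.5,-3,3],0],
    [[0.3,-0.8,6],0],
    [[0.4,-0.8,8],0],
    [[0.4,-0.8,8],0],
    [[0.4,-0.8,8],0],
    [[0.4,-0.8,8],0],
    [[0.4,-0.6,6],0],
    [[0,-0.4,4],0],
    [[0,0,0],0],
    [[0,0,0],0]
  ]
}}

```text
clock: 38.72
position: [0.6026, -0.1409, 0.0053]
ee_rot: [0.019, 0.851, -0.523, -0.044]
contact_force: [-1.1, -0.6, -0.5]
width: 0.0509
```

```bash
python3 -c "
from h import *
goto([.6015,-.142,-.002])"
```

```text
tcp [ 0.6026 -0.1409  0.0053] tool mm [0.9 0.9 7.3] yaw x [ 0.449 -0.892 -0.055] [-1.1 -0.6 -0.5] w 0.0509
```

Call:
{"op": "carry_out", "data": {
  "series": [
    [[0,0,3],0],
    [[0,0,2],0],
    [[0,0,2],0],
    [[0,0,0],0],
    [[0,0,0],0]
  ]
}}

```text
clock: 39.13
position: [0.6027, -0.1412, -0.0013]
ee_rot: [0.019, 0.851, -0.523, -0.043]
contact_force: [1.1, -0.8, 0.4]
width: 0.0514
```

Call:
{"op": "carry_out", "data": {
  "series": [
    [[0,0,3],0],
    [[0,0,0],0],
    [[0,0,0],0]
  ]
}}

```text
clock: 39.38
position: [0.6038, -0.1415, -0.0011]
ee_rot: [0.019, 0.851, -0.523, -0.041]
contact_force: [-0.4, -0.0, -0.2]
width: 0.0508
```

Call:
{"op": "carry_out", "data": {
  "series": [
    [[0,0,0],0],
    [[0,0,0],0],
    [[0,0,0],0],
    [[0,0,0],0]
  ],
  "fingers": 75
}}

```text
clock: 39.72
position: [0.6039, -0.1416, -0.0012]
ee_rot: [0.019, 0.851, -0.523, -0.041]
contact_force: [0.4, 0.3, -0.0]
width: 0.0749
```

Call:
{"op": "carry_out", "data": {
  "series": [
    [[0,0,-6],0],
    [[0,0,-12],0],
    [[0,0,-14],0],
    [[0,0,-14],0],
    [[0,0,-14],0],
    [[0,0,-14],0],
    [[0,0,-8],0],
    [[0,0,-4],0],
    [[0,0,0],0],
    [[0,0,0],0]
  ]
}}

```text
clock: 40.55
position: [0.6108, -0.1422, 0.0885]
ee_rot: [0.019, 0.851, -0.523, -0.043]
contact_force: [0.4, -0.3, 0.3]
width: 0.0748
```

```bash
python3 -c "
from h import *
goto([.44,-.1525,.05]);print(manip.get_state()['ee_rot'].round(4))
P=((18,20,110),(40,160,255));e=[]
for n in('scene','side'):
    d=grab(n);q=cen(d,(.603,-.1445),.026,P,26);e.append(ray(d,*q[1]));print(n,q[1:])
print(tri(e))"
```

```text
tcp [ 0.6108 -0.1422  0.0885] tool mm [-65.5 153.4  54.1] yaw x [ 0.449 -0.892 -0.053] [ 0.4 -0.3  0.3] w 0.0748
[ 0.0192  0.851  -0.523  -0.0429]
scene ((231, 238), (20, 15))
side ((263, 170), (18, 16))
[ 0.6027797 -0.1371673  0.0306318]
```

The pale ring is seated. Now the steel weight.

Call:
{"op": "carry_out", "data": {
  "series": [
    [[-3,8,0],0],
    [[-6,13,0],0],
    [[-7,16,0],0],
    [[-7,17,1],0],
    [[-7,17,2],0],
    [[-7,17,2],0],
    [[-7,17,2],0],
    [[-7,17,2],0],
    [[-7,15,2],0],
    [[-5,10,2],0]
  ]
}}

```text
clock: 41.48
position: [0.4342, -0.1501, 0.0831]
ee_rot: [0.021, 0.851, -0.522, -0.052]
contact_force: [0.0, -0.4, -0.2]
width: 0.075
```

Call:
{"op": "carry_out", "data": {
  "series": [
    [[0,0,0],0],
    [[0,0,0],0]
  ]
}}

```text
clock: 41.65
position: [0.4292, -0.1489, 0.0823]
ee_rot: [0.022, 0.851, -0.522, -0.054]
contact_force: [1.1, 0.0, -0.5]
width: 0.0748
```

```bash
python3 - <<'E'
from h import *
s=manip.get_state();d=grab('wrist','w26.png')
x,y=np.round(proj(d,[.44,-.1525,.03])).astype(int);f=cv2.cvtColor(d['frame'],cv2.COLOR_BGR2HSV);print(x,y,f[y,max(x-50,0):x+51:10].tolist())
p=cen(d,(.44,-.1525),.016,((85,15,15),(130,200,255)),75);print(p);goto([p[0][0],p[0][1],-.014]);print(s['ee_rot'].round(4))
E
```

```text
272 184 [[13, 165, 170], [12, 164, 162], [102, 19, 136], [102, 18, 71], [107, 25, 91], [103, 23, 102], [103, 17, 136], [102, 19, 136], [12, 159, 120], [13, 163, 174], [13, 164, 171]]
(array([ 0.4410663 , -0.14680364,  0.016     ]), (266, 173), (60, 64))
tcp [ 0.4291 -0.1488  0.0822] tool mm [ 10.4 -20.6  94.2] yaw x [ 0.449 -0.891 -0.07 ] [-0.5 -0.1  0.2] w 0.075
[ 0.0216  0.8507 -0.5223 -0.0543]
```

Call:
{"op": "carry_out", "data": {
  "series": [
    [[3,-5,4],0],
    [[3,-6,6],0],
    [[2,-6,8],0],
    [[2,-3,8],0],
    [[0,0,10],0],
    [[0,0,10],0],
    [[0,0,8],0],
    [[0,0,4],0],
    [[0,0,0],0],
    [[0,0,0],0]
  ]
}}

```text
clock: 42.53
position: [0.4531, -0.1474, 0.0125]
ee_rot: [0.021, 0.852, -0.521, -0.055]
contact_force: [0.3, -0.4, 0.5]
width: 0.0748
```

```bash
python3 - <<'E'
from h import *
s=manip.get_state();d=grab('wrist','w27.png')
p=cen(d,(.441,-.148),.016,((85,12,15),(130,200,255)),75);print(p);goto([p[0][0],p[0][1],-.014]);print(s['ee_rot'].round(4))
E
```

```text
(array([ 0.44112385, -0.14663549,  0.016     ]), (245, 246), (79, 88))
tcp [ 0.4531 -0.1474  0.0126] tool mm [-4.1  7.8 27.8] yaw x [ 0.451 -0.889 -0.071] [ 0.9 -0.   0.7] w 0.0747
[ 0.0213  0.8516 -0.5208 -0.0546]
```

Call:
{"op": "carry_out", "data": {
  "series": [
    [[-2,3,1],0],
    [[-2,3,4],0],
    [[0,2,6],0],
    [[0,0,6],0],
    [[0,0,6],0],
    [[0,0,4],0],
    [[0,0,0],0],
    [[0,0,0],0]
  ]
}}

```text
clock: 43.25
position: [0.4406, -0.1475, -0.0142]
ee_rot: [0.021, 0.852, -0.521, -0.053]
contact_force: [-0.1, -0.4, -0.2]
width: 0.0749
```

```bash
python3 - <<'E'
from h import *
s=manip.get_state()
goto([.4411,-.1466,-.014]);print(s['ee_rot'].round(4))
E
```

```text
tcp [ 0.4406 -0.1475 -0.0142] tool mm [-0.6 -0.8 -0.3] yaw x [ 0.451 -0.89  -0.068] [-0.1 -0.4 -0.2] w 0.0749
[ 0.0211  0.8516 -0.5211 -0.0527]
```

Call:
{"op": "carry_out", "data": {
  "series": [
    [[0,0,0],0],
    [[0,0,0],0],
    [[0,0,0],0],
    [[0,0,0],0],
    [[0,0,0],0],
    [[0,0,0],0],
    [[0,0,0],0],
    [[0,0,0],0]
  ],
  "fingers": 35,
  "squeeze": 60
}}

```text
clock: 43.92
position: [0.4411, -0.1474, -0.0137]
ee_rot: [0.021, 0.852, -0.521, -0.053]
contact_force: [-0.6, -0.4, -0.8]
width: 0.0424
```

Call:
{"op": "carry_out", "data": {
  "series": [
    [[0,0,-4],0],
    [[0,0,-8],0],
    [[0,0,-12],0],
    [[0,0,-14],0],
    [[0,0,-16],0],
    [[0,0,-16],0],
    [[0,0,-14],0],
    [[0,0,-12],0],
    [[0,0,-8],0],
    [[0,0,-4],0]
  ]
}}

```text
clock: 44.75
position: [0.4524, -0.1489, 0.101]
ee_rot: [0.021, 0.852, -0.521, -0.054]
contact_force: [0.2, 0.5, -3.7]
width: 0.0424
```

Call:
{"op": "carry_out", "data": {
  "series": [
    [[0,0,0],0],
    [[0,0,0],0]
  ]
}}

```text
clock: 44.92
position: [0.453, -0.1491, 0.1021]
ee_rot: [0.021, 0.852, -0.521, -0.053]
contact_force: [0.5, 0.3, -3.5]
width: 0.0422
```

```bash
python3 - <<'E'
from h import *
s=manip.get_state();d=grab('wrist','w28.png');z=s['position'][2]
print(cen(d,s['position'][:2],z+.03,((85,12,15),(130,200,255)),60));goto([.6035,-.1435,z]);print(s['ee_rot'].round(4))
E
```

```text
(array([ 0.45522605, -0.1513868 ,  0.13211705]), (257, 255), (94, 104))
tcp [ 0.4529 -0.1491  0.1019] tool mm [  63.  -135.9  -17. ] yaw x [ 0.451 -0.89  -0.069] [-0.2 -0.1 -2.7] w 0.0426
[ 0.0209  0.8516 -0.5211 -0.0529]
```

Call:
{"op": "carry_out", "data": {
  "series": [
    [[3,-7,0],0],
    [[5,-11,-1],0],
    [[6,-14,-1],0],
    [[7,-15,-1],0],
    [[7,-15,-1],0],
    [[7,-15,-1],0],
    [[7,-15,-1],0],
    [[7,-15,-1],0],
    [[6,-13,-1],0],
    [[4,-8,-1],0]
  ]
}}

```text
clock: 45.8
position: [0.6031, -0.14, 0.0846]
ee_rot: [0.021, 0.851, -0.521, -0.059]
contact_force: [-0.2, -0.1, -2.5]
width: 0.0425
```

Call:
{"op": "carry_out", "data": {
  "series": [
    [[0,0,0],0],
    [[0,0,0],0]
  ]
}}

```text
clock: 45.97
position: [0.6058, -0.1395, 0.0821]
ee_rot: [0.021, 0.851, -0.521, -0.06]
contact_force: [-0.2, 0.0, -2.2]
width: 0.0424
```

```bash
python3 - <<'E'
from h import *
s=manip.get_state();z=s['position'][2]
goto([.6015,-.142,.062]);print(s['ee_rot'].round(4))
E
```

```text
tcp [ 0.6058 -0.1395  0.0821] tool mm [ 1.9  3.  20.4] yaw x [ 0.451 -0.889 -0.08 ] [-0.2  0.  -2.2] w 0.0424
[ 0.0211  0.8514 -0.5207 -0.0598]
```

Call:
{"op": "carry_out", "data": {
  "series": [
    [[1,1.5,2],0],
    [[1,1.5,4],0],
    [[0,0,5],0],
    [[0,0,3],0],
    [[0,0,0],0],
    [[0,0,0],0]
  ]
}}

```text
clock: 46.47
position: [0.5975, -0.1424, 0.0663]
ee_rot: [0.022, 0.851, -0.521, -0.062]
contact_force: [0.0, -0.1, -2.8]
width: 0.0426
```

```bash
python3 - <<'E'
from h import *
s=manip.get_state();z=s['position'][2]
goto([.602,-.142,.026])
for n in('scene','side'):
    d=grab(n); c=np.round(proj(d,[.604,-.1443,z+.03])).astype(int); w=22
    f=cv2.cvtColor(d['frame'],cv2.COLOR_BGR2HSV); y=c[1]
    for yy in (y,y+5,y+8,y+12,y+16): print(n,yy,c[0],''.join('#' if p[1]<75 and p[2]>45 else ('.' if p[2]<=45 else ('b' if 95<p[0]<125 else ' ')) for p in f[yy,c[0]-w:c[0]+w]))
E
```

```text
tcp [ 0.5975 -0.1424  0.0663] tool mm [ 5.  -8.2 39.4] yaw x [ 0.449 -0.89  -0.083] [ 0.  -0.1 -2.8] w 0.0426
scene 217 228            ###.#####.##########             
scene 222 228            ####################             
scene 225 228              ################               
scene 229 228                      ####                   
scene 233 228                  ### ####  ######           
side 150 264                 ##############              
side 155 264                 ##############              
side 158 264                      ##                     
side 162 264                      ##                     
side 166 264               ####   ###
```

Numerically, the rod is about 3 px right of the steel weight's centre in the scene view and 1 px left in the side view, which is about 4 mm toward +x+y. I'm correcting and lowering.

Call:
{"op": "carry_out", "data": {
  "series": [
    [[0,-2,0],0],
    [[0,-2,2],0],
    [[0.4,-0.7,5],0],
    [[0.4,-0.7,6],0],
    [[0.4,-0.7,6],0],
    [[0.4,-0.7,5],0],
    [[0.3,-0.5,3],0],
    [[0,0,0],0],
    [[0,0,0],0]
  ]
}}

```text
clock: 47.32
position: [0.6026, -0.1396, 0.0359]
ee_rot: [0.022, 0.851, -0.521, -0.062]
contact_force: [0.4, -0.0, -2.4]
width: 0.0426
```

```bash
python3 - <<'E'
from h import *
s=manip.get_state();z=s['position'][2]
goto([.601,-.1405,.026]);print(s['ee_rot'].round(4))
E
```

```text
tcp [ 0.6026 -0.1396  0.0359] tool mm [ 0.9  0.8 10. ] yaw x [ 0.45  -0.889 -0.082] [ 0.4 -0.  -2.4] w 0.0426
[ 0.0218  0.8511 -0.5209 -0.0618]
```

Bottom at about 50 mm, past the rod tip (67 mm), and the weight is hanging freely. Creeping down.

Call:
{"op": "carry_out", "data": {
  "series": [
    [[0.4,0,3],0],
    [[0.4,0,3],0],
    [[0,0,2],0],
    [[0,0,0],0],
    [[0,0,0],0]
  ]
}}

```text
clock: 47.73
position: [0.6021, -0.1404, 0.0273]
ee_rot: [0.022, 0.851, -0.521, -0.062]
contact_force: [0.5, -0.2, -2.1]
width: 0.0423
```

Call:
{"op": "carry_out", "data": {
  "series": [
    [[0,0,3],0],
    [[0,0,0],0],
    [[0,0,0],0]
  ]
}}

```text
clock: 47.98
position: [0.6031, -0.1409, 0.0279]
ee_rot: [0.021, 0.851, -0.521, -0.059]
contact_force: [-0.5, -0.6, -2.9]
width: 0.0424
```

Call:
{"op": "carry_out", "data": {
  "series": [
    [[0,0,3],0],
    [[0,0,0],0],
    [[0,0,0],0]
  ]
}}

```text
clock: 48.23
position: [0.6039, -0.1413, 0.0267]
ee_rot: [0.021, 0.851, -0.521, -0.058]
contact_force: [0.1, -0.1, -2.5]
width: 0.0428
```

Call:
{"op": "carry_out", "data": {
  "series": [
    [[0,0,3],0],
    [[0,0,0],0],
    [[0,0,3],0],
    [[0,0,0],0],
    [[0,0,0],0]
  ]
}}

```text
clock: 48.65
position: [0.6051, -0.1418, 0.0265]
ee_rot: [0.021, 0.851, -0.521, -0.055]
contact_force: [0.8, -0.3, -2.3]
width: 0.0425
```

Call:
{"op": "carry_out", "data": {
  "series": [
    [[0,0,3],0],
    [[0,0,0],0],
    [[0,0,3],0],
    [[0,0,0],0],
    [[0,0,0],0]
  ]
}}

```text
clock: 49.07
position: [0.6063, -0.1421, 0.0263]
ee_rot: [0.02, 0.852, -0.521, -0.052]
contact_force: [0.5, 0.3, 1.6]
width: 0.0424
```

Call:
{"op": "carry_out", "data": {
  "series": [
    [[0,0,0],0],
    [[0,0,0],0],
    [[0,0,0],0],
    [[0,0,0],0],
    [[0,0,0],0]
  ],
  "fingers": 75
}}

```text
clock: 49.48
position: [0.6048, -0.1417, 0.023]
ee_rot: [0.021, 0.851, -0.521, -0.055]
contact_force: [-0.1, -0.1, -0.1]
width: 0.0748
```

Call:
{"op": "carry_out", "data": {
  "series": [
    [[0,0,-6],0],
    [[0,0,-12],0],
    [[0,0,-16],0],
    [[0,0,-16],0],
    [[0,0,-16],0],
    [[0,0,-16],0],
    [[0,0,-12],0],
    [[0,0,-6],0],
    [[0,0,0],0],
    [[0,0,0],0]
  ]
}}

```text
clock: 50.32
position: [0.6161, -0.1438, 0.1278]
ee_rot: [0.021, 0.851, -0.521, -0.056]
contact_force: [-0.1, -0.8, -0.3]
width: 0.0753
```

```bash
python3 - <<'E'
from h import *
s=manip.get_state();print(s['position'],s['width'],s['contact_force'].round(1))
o=[]
for n in('scene','side'):
    d=grab(n); x,y=np.round(proj(d,[.604,-.06,.04])).astype(int)
    o.append(cv2.resize(d['frame'][y-55:y+55,x-55:x+55],(400,400),interpolation=cv2.INTER_CUBIC))
cv2.imwrite('pics/final.png',np.hstack(o))
E
```

```text
[ 0.61607224 -0.14379413  0.12777982] 0.07531099566643627 [-0.1 -0.8 -0.3]
```

View pics/final.png

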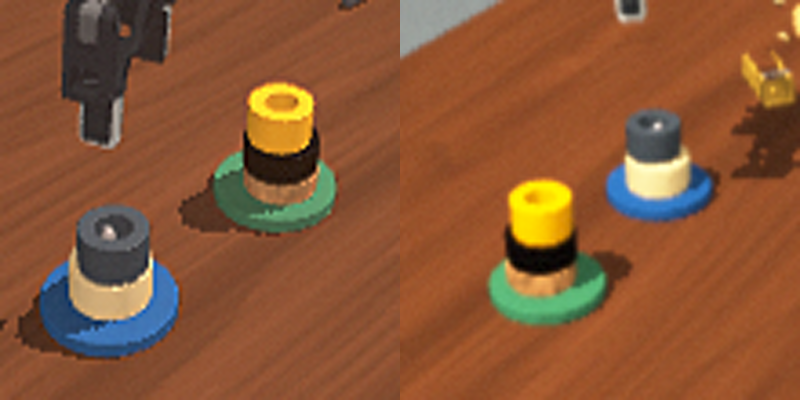

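Both stacks stand complete, flat and around their rods, with the blue rod's tip visible in the steel weight's hole. The gripper is clear. Handing in.

```bash
python3 -c "
from rig import manip
print(manip.sign_off())"
```

```text
the job is handed in; nothing more can be done
None
```

I stacked cork, dark wood and brass on the green stand, and pale wood and steel on the blue stand. The job is handed in at about 50 s of the 109 s allowed. `sign_off` gives no verdict, so the result rests on my own checks.

**Last checks:** The final scene and side views show both stacks flat, fully down and around their rods. The gripper was clear above them and reading about 0 N apart from noise. Each piece came down to within about 1 mm of the height I worked out for it. I kept clear of the jar, plane and crank and saw no sign of them moving, but I did not measure their positions again at the end.

**Things that went wrong or disagreed:**
- **Fingertip position:** at the grip openings I used, the fingertips sit roughly 20–25 mm short of the reported tool point. The first grasp of the cork ring therefore closed above it. I reopened, went lower and got it on the second try.
- **Tool lean:** the tool picked up a lean as it moved, reaching about 0.13 rad by the end, and I allowed for it by hand.
- **Finger opening:** the reported opening read about 3.5 mm less than the true diameter of every piece.
- **Brass weight:** I first lowered it about 8 mm off the rod. I saw this in the outside views and corrected it before seating.

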